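Park the solder reel in its sloped spool rack

TASK

Push the solder reel that stands at the low end of the sloped gutter up the gutter with the fingertips, over the crest, until it rests against the end stop and does not roll back. Then push the flat keeper arm round until it lies fully across the gutter behind the reel. Do not lift the reel off the gutter or flick it, and leave everything else on the bench where it is.

Things in the scene. Friction and masses are not known exactly. Their poses are not given: they have to be found in the camera images.
- rack: the fixed spool rack: a straight sloped aluminium gutter on a 290 x 90 mm grey base plate on a 3 mm mat. Origin under the centre of the base plate; x runs uphill along the gutter, z up. Rack coordinates below are in this frame, mm. The gutter is 52 wide inside (y -26 to 26); its side walls, 3 thick, rise 10 above its floor. A lip closes the low end (x -139 to -135, top at z 23)
- crest (a point): middle of the gutter floor at its crest (rack x 55, z 38). Up to here the floor rises at 8 degrees from the low end; beyond, it falls at 10 degrees to the end stop
- end_stop (a point): middle of the end stop's upright face at the gutter floor (rack x 125, z 26); the stop's top is at rack z 85. Parked against the stop the reel has its centre at rack x 95, z 61
- reel: full solder reel, slick plastic flanges (friction 0.3) with bare metal wire between; 60 mm diameter, 46 mm wide, the wire 54 mm diameter; 0.2 to 0.4 kg. Origin: its centre; y is its axle, across the gutter; the frame turns as it rolls. It starts against the low lip, centre at rack x -114, z 45, its back jutting 5 mm beyond the lip. It rolls freely and rolls back if let go before the crest
- gutter_slope (a point): middle of the gutter floor at its low end (rack x -135, z 11); x points up the slope along the floor, z square to the sloping floor; the reel's centre stays 30 mm above the floor in this frame up to the crest
- keeper (a joint): angle of the keeper arm on its upright pivot, rad: 0 = fully across the gutter, at its stop (arm along rack +y, 4 mm behind the parked reel); grows as it opens, counter-clockwise from above: 1.57 = pointing downhill, 2.4 = downhill and outwards. Starts at 1.75 to 2.3; light (0.5 N at the tip), stays where left. To shut, push its outer face towards the gutter, then uphill
- keeper_hinge (a point): point on the keeper's pivot axis at half the height of the arm (rack x 58, y -42, z 63), beside the crest
- keeper_tip (a point): middle of the free end of the keeper arm, 82 mm from the pivot axis. The arm is a flat steel strip on edge, 6 mm thick and 24 mm high (rack z 51 to 75), clear above the gutter's walls
- spare_reel: a second reel of the same make, lying flat on the mat on the keeper-post side of the rack; 60 mm across, 46 mm high; origin at its centre. Leave alone
- flux_jar: small capped jar, 40 mm across, 42 mm high, on the mat on the side of the rack away from the keeper post; origin under its centre. Leave alone
- tweezers: steel tweezers lying on the mat on the same side as the jar, 120 mm long, 6 mm high; origin underneath near the middle. Leave alone
- screwdriver: screwdriver lying on the mat, 170 mm long; origin underneath. Leave alone
- board: circuit board, 120 x 75 mm, up to 11 mm high, flat on the mat; origin under its centre. Leave alone
- sponge_cup: small metal cup, 60 mm across, 40 mm high; origin under its centre. Leave alone
- probe: test probe pen lying on the mat, 120 mm long, 12 mm thick; origin underneath. Leave alone

How it is judged:
By the outcome, as a careful person would: the job done as asked, in the order asked, and still so for the second after the job is handed in, with the robot touching nothing.
It also fails if it takes over 54 s, if anything falls off the work surface, if the arm or the gripper's body presses on something with over 40 N, if the wrist force passes 120 N, or if a joint passes its speed limit or range.

ROBOT

A 6-joint arm with a two-finger parallel gripper is mounted at the origin on the work surface. World frame = base frame: x ahead of the robot, y to its left, z up, the work surface at z = 0. Lengths are in m, angles in rad, forces in N, time in s.
With the tool pointing down it reaches from about 0.15 to 0.775 m from the base axis. Payload 6.1 kg.
Tool frame: the origin (TCP) lies on the centre line of the jaws, within the pads' length; the fingertips stand 25 mm ahead of it and the grasp point (between the pads) lies 6 mm ahead of it; z points along the fingers, x is the direction in which the jaws open and shut, and the axes are right-handed (so a half turn about z gives the same grasp; the last joint's range is limited). The gripper opens to 85 mm and grips with 20 to 120 N. Pads are 22 mm wide; open, the fingers measure 114 mm over their backs; the gripper's body (76 mm by 85 mm) begins 54 mm behind the grasp point. The pads swing forward as they close: fully open they stand 13 mm farther back than shut.
Start: joints at [1.108, 0.126, -0.04, 1.405, 0, 1.571], TCP at [0.234, 0.47, 0.223] pointing down, gripper open.
Joint ranges: [-2.72, 2.72], [-0.95, 1.95], [-1.27, 1.35], [-1.78, 2.02], [-1.46, 1.47], [-3.14, 3.14]. Speed limits (rad/s): [2.39, 2.39, 3.01, 3.14, 3.14, 3.14].

INTERFACE

Orientations are given as a unit quaternion [w, x, y, z].
In Python, from workcell import manip gives the robot as it stands.
- The arm moves only by the tool step_arm, never from a script. Its argument "steps" is a list of rows, each a list of 3 entries, a list of its own where there are three numbers: the shift along the tool's x, y, z in m, then the turn, a rotation vector about the tool's x, y, z in degrees, then the opening, from 0 (shut) to 1 (fully open). In form: [[[dx, dy, dz], [rx, ry, rz], claw], ...]. A call has exactly 5 rows; each row is the pose to reach, as a shift and turn from the pose measured when the call began, along the tool's axes at that moment; what a row does not reach only later rows make up. A row lasts 1/12 s, in which the tool goes at most 41.7 mm and 7.16 degrees, less where a joint would pass 70% of its speed; a pose out of reach is approached as far as the arm can. A call with a gripper value outside its range is refused whole. The fingers move at their own pace and stop on an object; "newtons" is the grip in N (left out, the last holds). Time passes only in rows, so rows that repeat a pose let the fingers close, or fill a call up. It gives the time, the measured TCP pose, the force and the opening at its end, in the units of the state.
- manip.sense(): the state, without advancing time (a new reading comes with each control period).
- manip.camera(name): name is "scene" or "top"; returns the picture (384x512x3 uint8, blue, green, red); there is no depth.
- manip.calibration(name): a dict with "mtx" (3x3 intrinsics, pixels), "rvec" (rotation vector, rad) and "tvec" (3), from world to camera coordinates, as OpenCV has them. Camera axes: x right, y down, z forward; pixel columns grow to the right and rows downward; lengths in m; the calibration is good to about 2 mm. A picture is of the moment at which its call begins. calibration takes no time and is no camera call.
- manip.close_job(): hands the job in, once; it reports no verdict.
The state is a dict: "t": time; "joint_positions": joint angles; "joint_vel": joint speeds; "effort": joint torques, N m; "eef_pos": TCP position; "eef_rot": TCP orientation; "wrist_force": force on the tool from outside, world axes, zero at the start; "wrist_torque": the same for the moment, N m; "finger_gap": finger opening in m.
Only numpy, scipy, OpenCV 4.12 (cv2) and the standard library are available. Lean on these libraries where they do the work, as an engineer would, in place of code of your own. Each camera call takes 0.05 s, during which the arm holds its last target.

## Working session

There is one attempt and no reset: what is moved stays moved. The work goes in short steps, Python scripts to look and compute and a tool call to move; the robot and the scene stay as the last step left them, time stands still between calls to the robot, and variables do not carry over. Pictures are saved under pics/ and viewed, and the job is handed in when it is done.

Besides the shell and the picture viewer there is one more tool, called as name(argument=value, ...), one argument or row to a line, values as JSON. step_arm: Moves the arm, as the interface text tells. Its arguments: {"type":"object","properties":{"steps":{"type":"array","items":{"type":"array"}},"newtons":{"type":"number"}},"required":["steps"]}

```bash
ls; mkdir -p pics
python3 - <<'E'
from workcell import manip
import cv2
for n in("scene","top"):
    cv2.imwrite(f"pics/{n}0.png",manip.camera(n)); c=manip.calibration(n); print(n,c)
s=manip.sense()
for k in s: print(k,s[k])
E
```

```text
pics
scene {'mtx': array([[390.33908968,   0.        , 256.58561272],
       [  0.        , 390.33908968, 193.81428504],
       [  0.        ,   0.        ,   1.        ]]), 'rvec': array([ 2.00909182,  1.71557633, -0.50391153]), 'tvec': array([-0.07769245, -0.42464176,  1.34372306])}
top {'mtx': array([[402.89121286,   0.        , 254.56762737],
       [  0.        , 402.89121286, 189.5814638 ],
       [  0.        ,   0.        ,   1.        ]]), 'rvec': array([ 2.14874606, -2.14856401,  0.17343995]), 'tvec': array([-0.02018874,  0.55236555,  1.02541319])}
t 0.1
joint_positions [ 1.10802739e+00  1.26319671e-01 -4.04988064e-02  1.40541264e+00
  3.37336632e-05  1.57080020e+00]
joint_vel [-0.00229096  0.00060101  0.00266758  0.00048346 -0.00014487 -0.00080695]
effort [ 8.16941210e-04 -4.36903238e+01  3.53606451e+01  1.36302738e-02
  2.73131163e-04 -1.83481347e-05]
eef_pos [0.23419413 0.46944195 0.22201012]
eef_rot [ 3.63083156e-04  8.50420560e-01  5.26102991e-01 -6.18961349e-04]
wrist_force [-0.73900004 -0.41958858  0.70647092]
wrist_torque [ 0.00492344  0.01898609 -0.00466478]
finger_gap 0.08521709316121884
```

View pics/scene0.png

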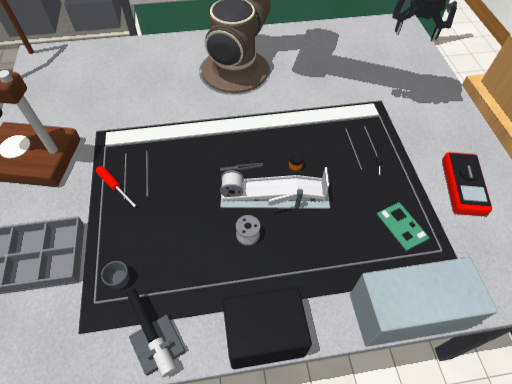

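View pics/top0.png

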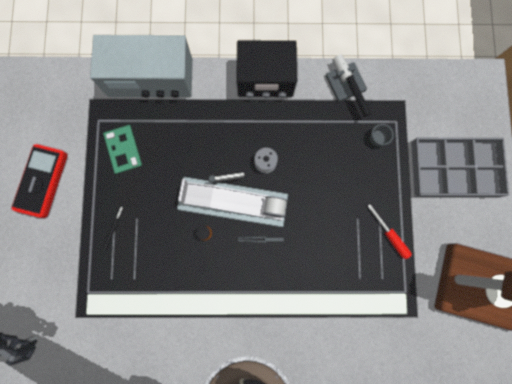

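The scene view shows the reel at about (232,182) on the low end of the gutter. The keeper is near (290,200) and the spare reel near (248,230). In the top view the rack spans (178–288, 178–225), with uphill to the left, and the keeper strip is at (210–244, 177). I'll zoom in and measure.

```bash
python3 - <<'E'
import cv2
t=cv2.imread("pics/top0.png")[160:250,165:300]; cv2.imwrite("pics/tz.png",cv2.resize(t,None,fx=5.9,fy=5.9,interpolation=cv2.INTER_CUBIC))
t=cv2.imread("pics/scene0.png")[145:250,205:340]; cv2.imwrite("pics/sz.png",cv2.resize(t,None,fx=5.7,fy=5.7,interpolation=cv2.INTER_CUBIC))
E
cat > h.py <<'E'
import numpy as np,cv2
from workcell import manip
from scipy.spatial.transform import Rotation as R
def ray(n,uv,z):
    c=manip.calibration(n); Rm=cv2.Rodrigues(c["rvec"])[0]; C=-Rm.T@c["tvec"].ravel()
    p=cv2.undistortPoints(np.array(uv,float).reshape(-1,1,2),c["mtx"],None).reshape(-1,2)
    d=np.c_[p,np.ones(len(p))]@Rm
    return C+d*((z-C[2])/d[:,2])[:,None]
def proj(n,P):
    c=manip.calibration(n); return cv2.projectPoints(np.array(P,float).reshape(-1,3),c["rvec"],c["tvec"],c["mtx"],None)[0].reshape(-1,2)
E
```

```text
(no output)
```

View pics/tz.png

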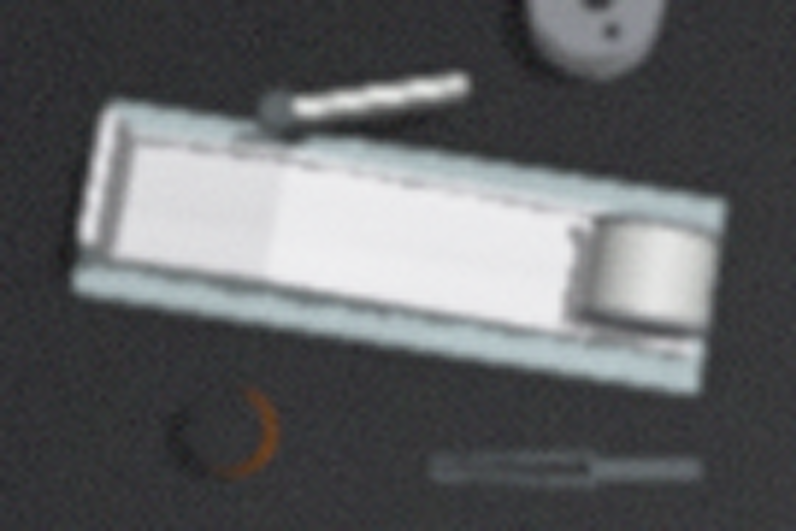

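View pics/sz.png

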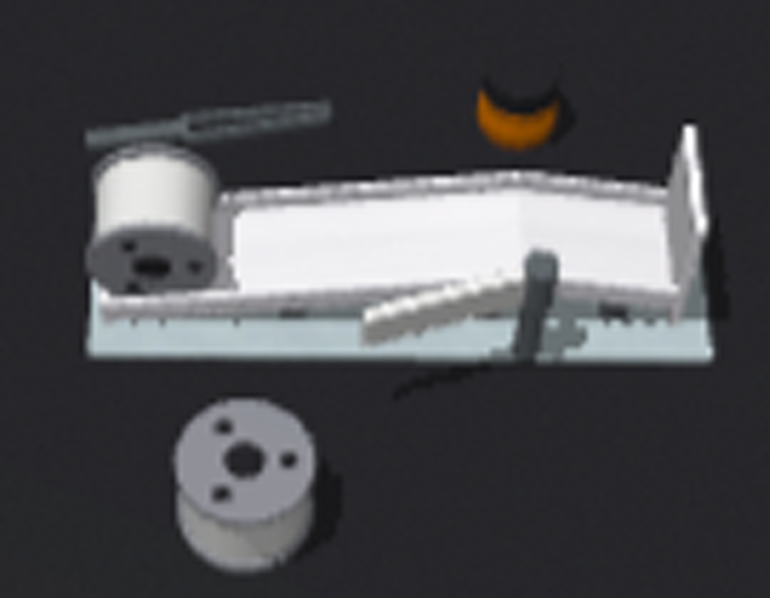

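```bash
cat >> h.py <<'E'
def un(uv,f,o): return (np.array(uv,float)+.5)/f-.5+np.array(o)
E
python3 - <<'E'
from h import *
ct=un([(727,197),(698,395),(72,293),(113,98)],5.9,(165,160))
P=ray("top",ct,0.009); print(P.round(4)); 
for i in range(4): print(np.linalg.norm(P[i]-P[(i+1)%4]))
low=(P[0]+P[1])/2; high=(P[2]+P[3])/2
cs=un([(88,357),(712,360)],5.7,(205,145)); S=ray("scene",cs,0.003); print(S)
M=np.array([[-145,-45],[-145,45],[145,45],[145,-45]])/1000.
a=M-M.mean(0); b=P[:,:2]-P[:,:2].mean(0)
th=np.arctan2((a[:,0]*b[:,1]-a[:,1]*b[:,0]).sum(),(a*b).sum()); o=P[:,:2].mean(0)
print("th",th,np.degrees(th),"o",o)
Rz=R.from_euler('z',th)
def W(p): return Rz.apply(np.array(p)/1000.)+np.r_[o,0.003]
for nm,p in dict(reel=(-114,0,45),hinge=(58,-42,75),crest=(55,0,38),stoptop=(125,0,85)).items(): 
    w=W(p); print(nm,w.round(4),((proj("top",w)[0]-[165,160]+.5)*5.9).round(),((proj("scene",w)[0]-[205,145]+.5)*5.7).round())
# keeper tip on z=.078 plane
tip=ray("top",un([(467,83)],5.9,(165,160)),.078)[0]; base=ray("top",un([(280,112)],5.9,(165,160)),.078)[0]
for q in(tip,base): print(q, Rz.inv().apply(q-np.r_[o,.003])*1000)
sp=ray("scene",un([(246,460)],5.7,(205,145)),.049); print("spare",sp,ray("top",[(266,160)],.049))
print("jar",ray("top",un([(222,433)],5.9,(165,160)),.045))
E
```

```text
[[ 0.548  -0.1112  0.009 ]
 [ 0.4566 -0.0968  0.009 ]
 [ 0.5033  0.1899  0.009 ]
 [ 0.5942  0.1734  0.009 ]]
0.09250024715601718
0.29042579104517274
0.09234741566195671
0.28838356003250737
[[ 0.54434063 -0.10793676  0.003     ]
 [ 0.59034308  0.1790956   0.003     ]]
th 1.409083382689009 80.73453081009767 o [0.52553671 0.03883335]
reel [ 0.5072 -0.0737  0.048 ] [652. 276.] [148. 228.]
hinge [0.5763 0.0893 0.078 ] [281. 110.] [534. 271.]
crest [0.5344 0.0931 0.041 ] [278. 217.] [514. 240.]
stoptop [0.5457 0.1622 0.088 ] [107. 176.] [682. 181.]
[0.58826839 0.00809128 0.078     ] [-20.24061284 -66.86296504  75.        ]
[0.57533075 0.08931093 0.078     ] [ 57.83628336 -41.01703309  75.        ]
spare [[ 0.63480355 -0.04696033  0.049     ]] [[ 0.63085921 -0.05053169  0.049     ]]
jar [[0.43789598 0.11579146 0.045     ]]
```

```bash
cat >> h.py <<'E'
th=1.409; o=np.array([0.5245,0.040,0.003]); Rk=R.from_euler('z',th)
def W(p): return Rk.apply(np.array(p)/1000.)+o
def rk(w): return Rk.inv().apply(np.array(w)-o)*1000
def cur():
    s=manip.sense(); q=s["eef_rot"]; return s,np.array(s["eef_pos"]),R.from_quat([q[1],q[2],q[3],q[0]])
# target tool: x=-rack y, y=-rack x, z=down ; tip 25mm ahead of TCP
TG=Rk*R.from_matrix(np.array([[0,-1,0],[-1,0,0],[0,0,-1.]]))
def go(p,yaw=0):
    """p: rack coords mm of the fingertips (TCP+25)"""
    s,e,Q=cur(); w=W(p)+[0,0,.025]
    T=Rk*R.from_euler('z',yaw,degrees=True)*Rk.inv()*TG
    print("t",s["t"],"tip rack",(rk(e)-[0,0,25]).round(1),"F",Rk.inv().apply(s["wrist_force"]).round(2),"gap",round(s["finger_gap"],4))
    print("shift mm",(Q.inv().apply(w-e)*1000).round(1),"turn",np.degrees((Q.inv()*T).as_rotvec()).round(2))
E
python3 -c "
from h import *
go((-185,0,150))"
```

```text
t 0.1 tip rack [377.1 355.7 194. ] F [-0.53  0.66  0.71] gap 0.0852
shift mm [-431.3  506.3   44.6] turn [5.000e-02 7.000e-02 7.276e+01]
```

step_arm(
  steps=[
    [[-0.022, 0.025, 0], [0, 0, 4], 0.28],
    [[-0.05, 0.058, 0], [0, 0, 9], 0.28],
    [[-0.077, 0.09, 0], [0, 0, 14], 0.28],
    [[-0.104, 0.122, 0], [0, 0, 20], 0.28],
    [[-0.13, 0.153, 0], [0, 0, 26], 0.28],
  ],
)

```text
t: 0.52
eef_pos: [0.3127, 0.2837, 0.2218]
eef_rot: [0.001, 0.948, 0.319, -0.001]
wrist_force: [1.3, 0.9, -0.3]
finger_gap: 0.0257
```

```bash
python3 -c "
from h import *
go((-185,0,150))"
```

```text
t 0.5167 tip rack [206.4 248.3 193.8] F [ 1.12 -1.18 -0.25] gap 0.0257
shift mm [-113.2  449.5   44.4] turn [ 0.09  0.08 46.52]
```

step_arm(
  steps=[
    [[-0.01, 0.04, 0], [0, 0, 6], 0.28],
    [[-0.02, 0.078, 0], [0, 0, 12], 0.28],
    [[-0.03, 0.116, 0], [0, 0, 18], 0.28],
    [[-0.04, 0.156, 0], [0, 0, 24], 0.28],
    [[-0.05, 0.195, 0], [0, 0, 30], 0.28],
  ],
)

```text
t: 0.93
eef_pos: [0.391, 0.0963, 0.222]
eef_rot: [0.001, 0.998, 0.061, -0.0]
wrist_force: [0.2, -0.4, 0.0]
finger_gap: 0.0237
```

```bash
python3 -c "
from h import *
go((-185,0,150))"
```

```text
t 0.9333 tip rack [ 34.  140.8 194. ] F [-0.39 -0.24  0.01] gap 0.0237
shift mm [ 73.9 249.6  44.3] turn [ 0.1   0.04 16.24]
```

step_arm(
  steps=[
    [[0.011, 0.036, 0], [0, 0, 3], 0.28],
    [[0.022, 0.074, 0], [0, 0, 6], 0.28],
    [[0.033, 0.112, 0], [0, 0, 9], 0.28],
    [[0.044, 0.15, 0], [0, 0, 12], 0.28],
    [[0.056, 0.188, 0.01], [0, 0, 16], 0.28],
  ],
)

```text
t: 1.35
eef_pos: [0.4703, -0.0858, 0.2135]
eef_rot: [0.001, 0.997, -0.08, 0.001]
wrist_force: [1.3, 0.5, 0.2]
finger_gap: 0.0241
```

```bash
python3 -c "
from h import *
go((-185,0,80))"
```

```text
t 1.35 tip rack [-132.9   33.3  185.5] F [ 0.74 -1.22  0.17] gap 0.0241
shift mm [ 33.   52.  105.7] turn [ 0.1  -0.11  0.06]
```

step_arm(
  steps=[
    [[0.016, 0.026, 0.005], [0, 0, 0], 0.28],
    [[0.03, 0.048, 0.03], [0, 0, 0], 0.28],
    [[0.033, 0.052, 0.065], [0, 0, 0], 0.28],
    [[0.033, 0.052, 0.1], [0, 0, 0], 0.28],
    [[0.033, 0.052, 0.105], [0, 0, 0], 0.28],
  ],
)

```text
t: 1.77
eef_pos: [0.4909, -0.1424, 0.1023]
eef_rot: [-0.0, 0.997, -0.081, -0.004]
wrist_force: [-1.5, 1.1, 0.8]
finger_gap: 0.0242
```

Run:
```python
from h import *
go((-185,0,34))
for n,o_,f in(("top",(165,160),5.9),("scene",(205,145),5.7)):
    im=manip.camera(n); 
    o_=(o_[0],o_[1]-25) if n=="scene" else o_
    if n=="top": c=im[160:250,165:300]
    else: c=im[120:225,185:320]
    cv2.imwrite(f"pics/{n}1.png",cv2.resize(c,None,fx=5.7,fy=5.7,interpolation=cv2.INTER_CUBIC))
```

```text
t 1.7667 tip rack [-185.4    3.8   74.3] F [0.81 1.67 0.76] gap 0.0242
shift mm [ 4.1 -0.4 40.2] turn [ 0.03  0.47 -0.03]
```

View pics/scene1.png

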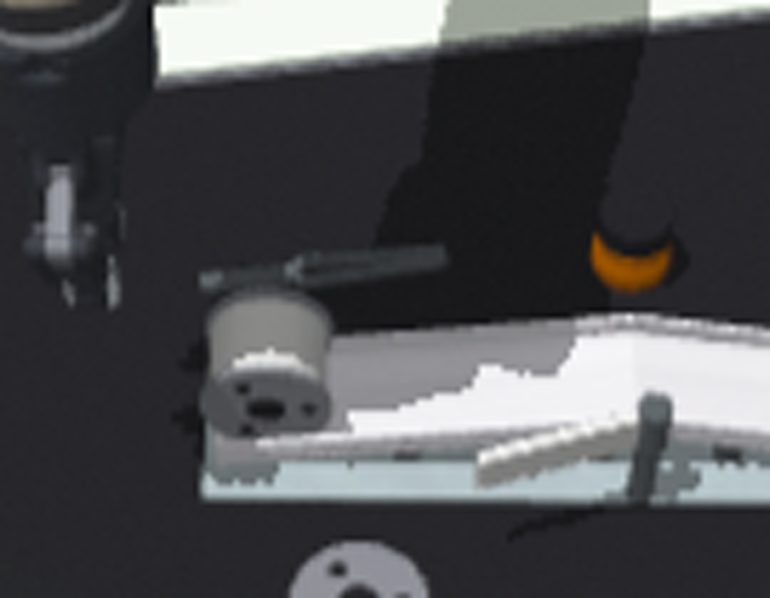

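View pics/top1.png

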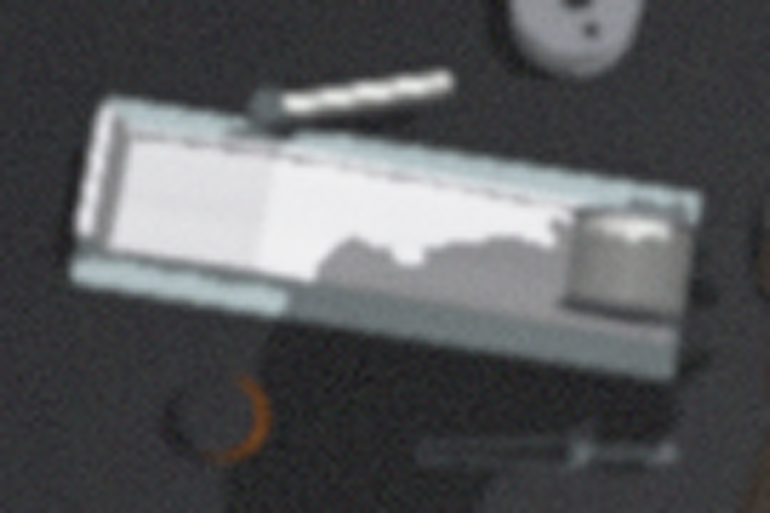

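Run:
```python
from h import *
for y in(-22,-8,4,16,30): 
    w=W((-185.4,y,74)); print(y,((proj("scene",w)[0]-[185,120]+.5)*5.7).round(), ((proj("top",w)[0]-[165,160]+.5)*5.7).round())
for p in((-114,-23,45),(-145,-45,0),(-145,-45,6)):
    w=W(p); print(p,((proj("scene",w)[0]-[185,120]+.5)*5.7).round(),((proj("top",w)[0]-[165,160]+.5)*5.7).round())
im=manip.camera("top")[160:250,215:350]; cv2.imwrite("pics/top2.png",cv2.resize(im,None,fx=5.7,fy=5.7,interpolation=cv2.INTER_CUBIC))
```

```text
-22 [ 98. 370.] [797. 239.]
-8 [100. 344.] [792. 270.]
4 [102. 323.] [788. 297.]
16 [104. 301.] [785. 323.]
30 [107. 277.] [780. 354.]
(-114, -23, 45) [262. 410.] [635. 220.]
(-145, -45, 0) [198. 503.] [700. 198.]
(-145, -45, 6) [197. 496.] [701. 196.]
```

View pics/top2.png

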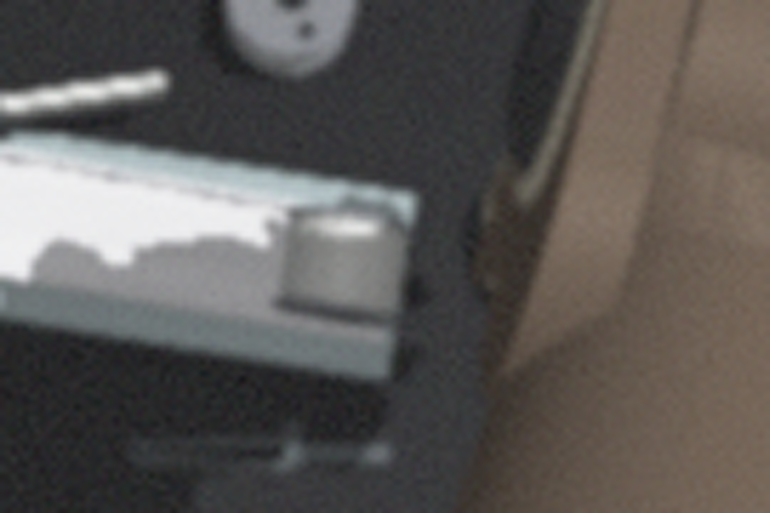

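Run:
```python
import cv2,numpy as np
im=cv2.imread("pics/scene1.png")[100:500,0:350].astype(float); im=255*(np.clip(im/130,0,1))**.5
cv2.imwrite("pics/s1e.png",cv2.resize(im.astype('uint8'),None,fx=1.45,fy=1.45))
```

```text
(no output)
```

View pics/s1e.png

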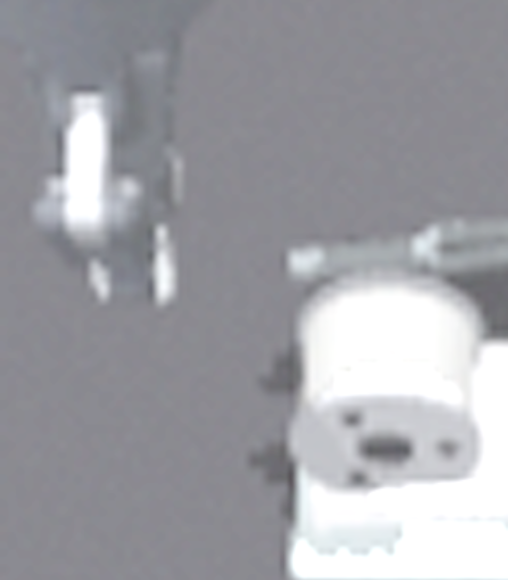

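Run:
```python
from h import *
go((-185,0,34))
for z in(75,85,95,105,115): 
    print(z,[((proj("scene",W((-185.4,y,z)))[0]-[185,120]+.5)*5.7).round() for y in (-25,-11,11)])
im=manip.camera("scene")[110:215,170:305].astype(float); im=255*np.clip(im/130,0,1)**.6
cv2.imwrite("pics/s2.png",cv2.resize(im.astype('uint8'),None,fx=5.7,fy=5.7,interpolation=cv2.INTER_CUBIC))
go((-185,0,34))
```

```text
t 1.9167 tip rack [-184.8    0.2   81.3] F [ 0.72 -0.14  1.38] gap 0.0237
shift mm [ 0.2  0.1 47.3] turn [ 0.1  -0.07  0.07]
75 [array([ 97., 375.]), array([ 99., 349.]), array([103., 309.])]
85 [array([ 95., 361.]), array([ 97., 335.]), array([101., 296.])]
95 [array([ 92., 348.]), array([ 95., 322.]), array([ 99., 282.])]
105 [array([ 90., 335.]), array([ 92., 308.]), array([ 96., 268.])]
115 [array([ 87., 321.]), array([ 90., 295.]), array([ 94., 254.])]
t 1.9667 tip rack [-184.8   -0.8   82.6] F [-0.29 -0.39  0.9 ] gap 0.0241
shift mm [-1.   0.1 48.6] turn [ 0.11 -0.23  0.09]
```

View pics/s2.png

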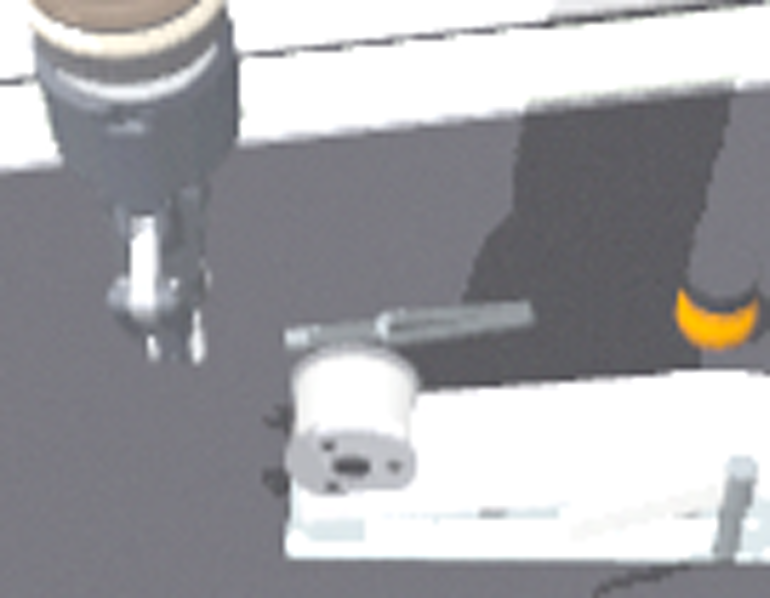

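Run:
```python
from h import *
ks=ray("scene",un([(395,393)],5.7,(205,145)),.003)[0]; print("keeper shadow rack",rk(ks))
d=rk(ks)-np.array([-20,-67,73.]); d/=-d[2]; print("light per mm drop",d)
sh=ray("scene",un([(264,418),(262,480)],5.7,(170,110)),.003)
for s in sh:
    r=rk(s); print("tip shadow",r); 
    for h in(70,80,90,100,110): print(h,(r-d*h).round(0))
```

```text
keeper shadow rack [-4.78671579e-01 -6.16752870e+01  2.60208521e-15]
light per mm drop [ 0.26741546  0.07294127 -1.        ]
tip shadow [-1.58300217e+02  3.51821357e+01  1.13624388e-13]
70 [-177.   30.   70.]
80 [-180.   29.   80.]
90 [-182.   29.   90.]
100 [-185.   28.  100.]
110 [-188.   27.  110.]
tip shadow [-1.57149856e+02 -8.54862150e-01  2.60208521e-15]
70 [-176.   -6.   70.]
80 [-179.   -7.   80.]
90 [-181.   -7.   90.]
100 [-184.   -8.  100.]
110 [-187.   -9.  110.]
```

Run:
```python
from h import *
im=manip.camera("scene")
c=im[140:200,180:250].astype(float); c=255*np.clip(c/90,0,1)**.7
c=cv2.resize(c.astype('uint8'),None,fx=10,fy=10,interpolation=cv2.INTER_NEAREST)[:600,:700]
s,e,Q=cur(); r=rk(e); print(r)
for y in(-26,-12,12,26):
    for z in(r[2],r[2]-25):
        u=((proj("scene",W((r[0],r[1]+y,z)))[0]-[180,140]+.5)*10).round().astype(int); print(y,z,u); cv2.circle(c,tuple(map(int,u)),5,(0,0,255) if z==r[2] else (0,255,0),-1)
cv2.imwrite("pics/s3.png",c)
```

```text
[-184.82246882   -1.31778822  108.13712483]
-26 108.13712483163476 [207 387]
-26 83.13712483163476 [218 446]
-12 108.13712483163476 [212 341]
-12 83.13712483163476 [223 400]
12 108.13712483163476 [220 264]
12 83.13712483163476 [230 324]
26 108.13712483163476 [224 220]
26 83.13712483163476 [234 280]
```

View pics/s3.png

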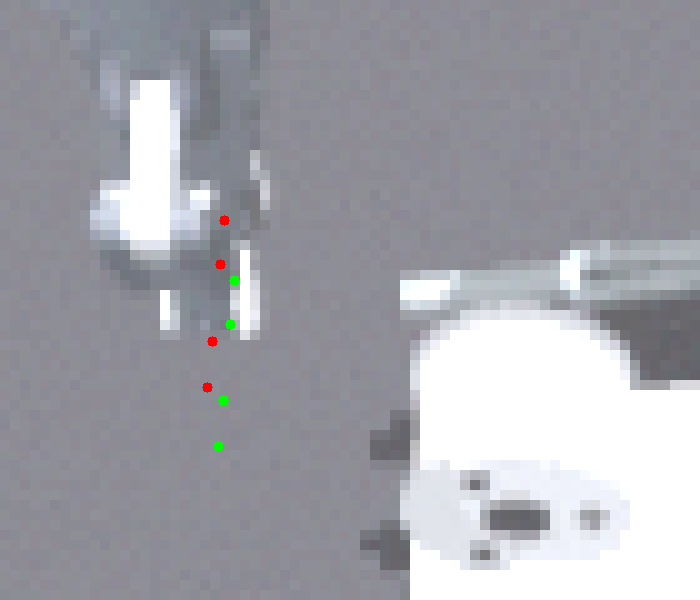

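Run:
```python
from h import *
# keeper tip in scene view: top edge z75, bottom z51
print("tip top",rk(ray("scene",un([(368,318)],5.7,(205,145)),.078)[0]),"tip bot",rk(ray("scene",un([(366,343)],5.7,(205,145)),.054)[0]))
print("shadow end",rk(ray("scene",un([(393,395)],5.7,(205,145)),.003)[0]))
print("post top",rk(ray("scene",un([(541,260)],5.7,(205,145)),.080)[0]))
# finger tip pixel (205,335)/10 -> various z
uv=un([(205,335)],10,(180,140))
for z in(70,85,95,105,115): print(z,rk(ray("scene",uv,z/1000+.003)[0]).round(1))
im=manip.camera("top"); c=im[150:260,230:370]
c=255*np.clip(c.astype(float)/120,0,1)**.7
cv2.imwrite("pics/t3.png",cv2.resize(c.astype('uint8'),None,fx=5.4,fy=5.4,interpolation=cv2.INTER_CUBIC))
```

```text
tip top [-16.0203196  -68.79599599  75.        ] tip bot [-15.91201773 -66.50317477  51.        ]
shadow end [-1.42616712e+00 -6.27532241e+01  2.60208521e-15]
post top [ 60.20190797 -39.24463984  77.        ]
70 [-193.    16.7   70. ]
85 [-190.5    5.5   85. ]
95 [-188.8   -1.9   95. ]
105 [-187.1   -9.3  105. ]
115 [-185.4  -16.7  115. ]
```

View pics/t3.png

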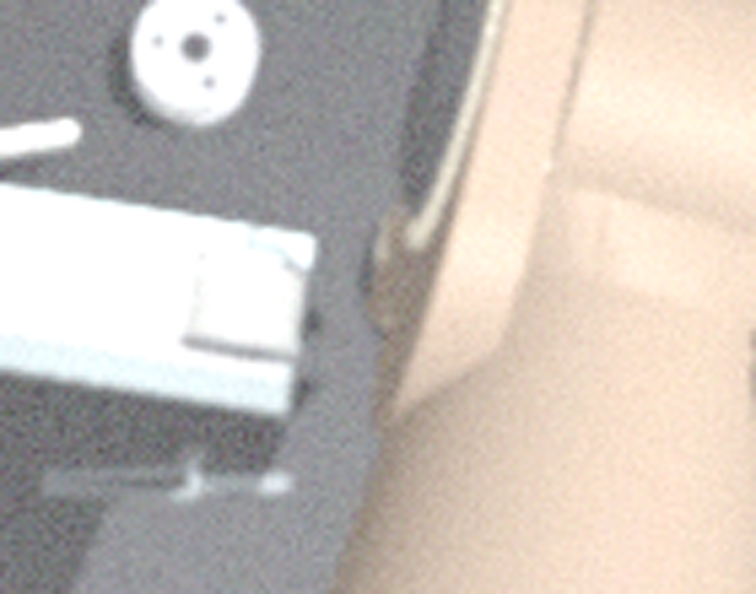

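step_arm(
  steps=[
    [[0, 0, 0.015], [0, 0, 0], 0.28],
    [[0, 0, 0.03], [0, 0, 0], 0.28],
    [[0, 0, 0.045], [0, 0, 0], 0.28],
    [[0, 0, 0.053], [0, 0, 0], 0.28],
    [[0, 0, 0.053], [0, 0, 0], 0.28],
  ],
)

```text
t: 2.48
eef_pos: [0.4962, -0.1424, 0.058]
eef_rot: [0.001, 0.997, -0.08, 0.003]
wrist_force: [-0.5, 0.1, 0.1]
finger_gap: 0.0242
```

```bash
cat >> h.py <<'E'
def pic(name,o=(180,140),f=10,w=70,h=60,dy=(-12,12),n="scene"):
    im=manip.camera(n)
    c=im[o[1]:o[1]+h,o[0]:o[0]+w].astype(float); c=255*np.clip(c/110,0,1)**.7
    c=cv2.resize(c.astype('uint8'),None,fx=f,fy=f,interpolation=cv2.INTER_CUBIC)
    s,e,Q=cur(); r=rk(e)
    for y in dy:
        u=((proj(n,W((r[0],r[1]+y,r[2]-25)))[0]-o+.5)*f); cv2.circle(c,(int(u[0]),int(u[1])),4,(0,255,0),-1)
    cv2.imwrite("pics/"+name,c)
E
python3 - <<'E'
from h import *
go((-185,0,28)); pic("s4.png")
E
```

```text
t 2.4833 tip rack [-184.6   -1.4   30. ] F [0.02 0.54 0.14] gap 0.0242
shift mm [-1.5  0.4  2. ] turn [ 0.12 -0.3   0.13]
```

View pics/s4.png

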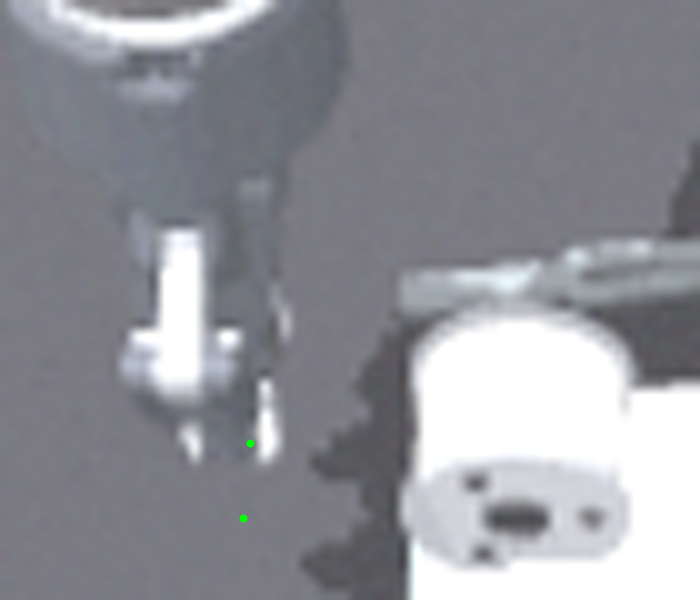

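Run:
```python
from h import *
for p in [(310,462),(303,562),(235,460),(225,455)]:
    uv=un([p],10,(180,140)); print(p,[(z,rk(ray("scene",uv,z/1000+.003)[0]).round(1)[:2]) for z in(0,30,45,55)])
for p in [(370,440),(362,548)]:
    uv=un([p],10,(180,140)); print(p,rk(ray("scene",uv,.003)[0]).round(1)[:2])
```

```text
(310, 462) [(0, array([-172.4,   25.5])), (30, array([-168.5,    4.7])), (45, array([-166.5,   -5.7])), (55, array([-165.2,  -12.6]))]
(303, 562) [(0, array([-172.1,   -7.3])), (30, array([-168.2,  -27. ])), (45, array([-166.3,  -36.8])), (55, array([-165. ,  -43.4]))]
(235, 460) [(0, array([-193.,   26.])), (30, array([-188.4,    5.2])), (45, array([-186.1,   -5.2])), (55, array([-184.5,  -12.1]))]
(225, 455) [(0, array([-195.9,   27.7])), (30, array([-191.2,    6.8])), (45, array([-188.8,   -3.6])), (55, array([-187.2,  -10.6]))]
(370, 440) [-156.4   33.1]
(362, 548) [-156.5   -2.6]
```

step_arm(
  steps=[
    [[0, 0, 0.006], [0, 0, 0], 0.28],
    [[0, 0, 0.012], [0, 0, 0], 0.28],
    [[0, 0, 0.018], [0, 0, 0], 0.28],
    [[0, 0, 0.02], [0, 0, 0], 0.28],
    [[0, 0, 0.02], [0, 0, 0], 0.28],
  ],
)

```text
t: 2.95
eef_pos: [0.4962, -0.1425, 0.0381]
eef_rot: [0.001, 0.997, -0.08, 0.002]
wrist_force: [-0.7, 0.1, -0.2]
finger_gap: 0.024
```

Run:
```python
from h import *
go((-185,0,28)); pic("s5.png")
```

```text
t 2.95 tip rack [-184.7   -1.5   10.1] F [ 0.01  0.73 -0.19] gap 0.024
shift mm [ -1.4   0.3 -17.9] turn [ 0.12 -0.29  0.12]
```

View pics/s5.png

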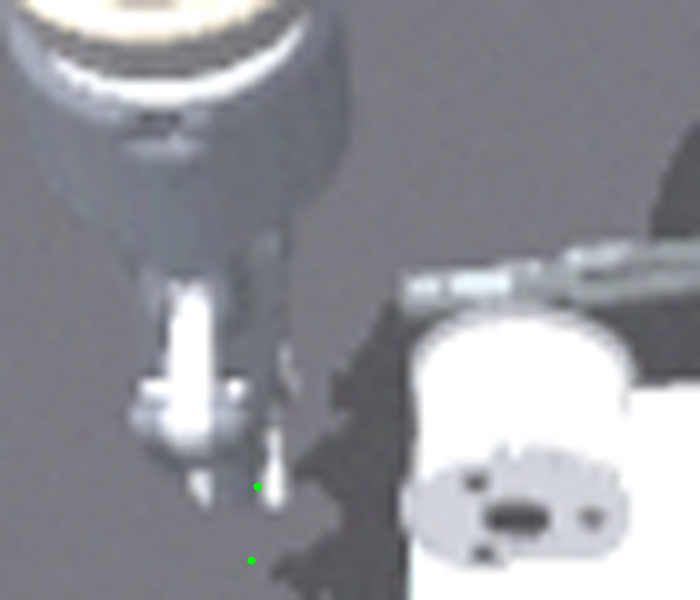

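step_arm(
  steps=[
    [[0, 0, 0.003], [0, 0, 0], 0.28],
    [[0, 0, 0.006], [0, 0, 0], 0.28],
    [[0, 0, 0.008], [0, 0, 0], 0.28],
    [[0, 0, 0.01], [0, 0, 0], 0.28],
    [[0, 0, 0.011], [0, 0, 0], 0.28],
  ],
)

```text
t: 3.42
eef_pos: [0.4964, -0.1426, 0.0271]
eef_rot: [0.001, 0.997, -0.08, 0.002]
wrist_force: [0.2, -0.9, -0.6]
finger_gap: 0.0242
```

Run:
```python
from h import *
go((-185,0,28)); pic("s6.png")
```

```text
t 3.4167 tip rack [-184.8   -1.6   -0.9] F [-0.82 -0.36 -0.62] gap 0.0242
shift mm [ -1.5   0.3 -28.9] turn [ 0.12 -0.29  0.12]
```

View pics/s6.png

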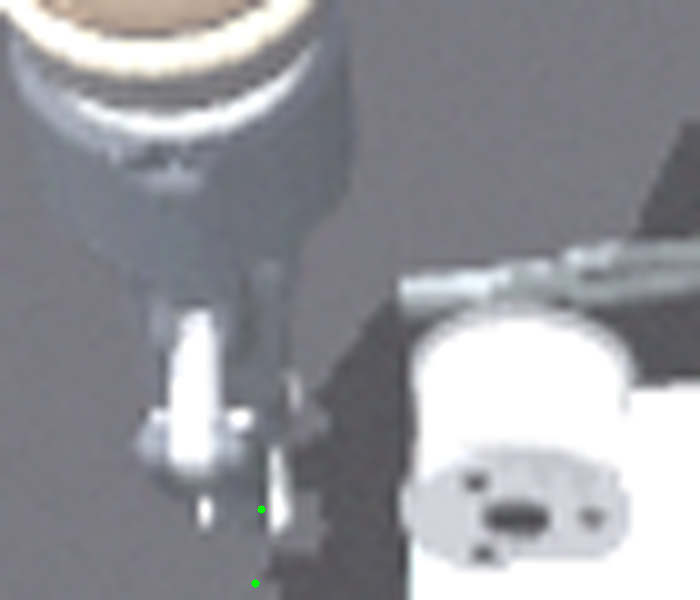

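step_arm(
  steps=[
    [[0, 0, 0.002], [0, 0, 0], 0.28],
    [[0, 0, 0.004], [0, 0, 0], 0.28],
    [[0, 0, 0.005], [0, 0, 0], 0.28],
    [[0, 0, 0.005], [0, 0, 0], 0.28],
    [[0, 0, 0.005], [0, 0, 0], 0.28],
  ],
)

```text
t: 3.88
eef_pos: [0.4963, -0.1426, 0.022]
eef_rot: [0.001, 0.997, -0.08, 0.002]
wrist_force: [0.4, -0.1, -0.5]
finger_gap: 0.0238
```

Run:
```python
from h import *
go((-185,0,28)); pic("s7.png",o=(180,150))
```

```text
t 3.8833 tip rack [-184.8   -1.6   -6. ] F [-0.02 -0.37 -0.46] gap 0.0238
shift mm [ -1.4   0.3 -34. ] turn [ 0.12 -0.28  0.12]
```

View pics/s7.png

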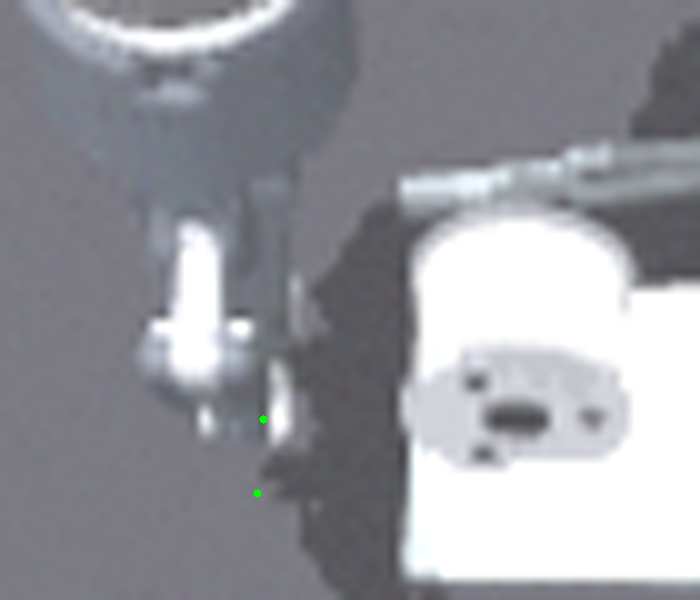

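step_arm(
  steps=[
    [[-0.001, 0, -0.01], [0, 0, 0], 0.28],
    [[-0.001, 0, -0.02], [0, 0, 0], 0.28],
    [[-0.001, -0.004, -0.023], [0, 0, 0], 0.28],
    [[-0.001, -0.012, -0.023], [0, 0, 0], 0.28],
    [[-0.001, -0.02, -0.023], [0, 0, 0], 0.28],
  ],
)

```text
t: 4.35
eef_pos: [0.499, -0.1222, 0.0458]
eef_rot: [0.001, 0.997, -0.08, 0.003]
wrist_force: [-0.5, -0.1, -0.7]
finger_gap: 0.0241
```

Run:
```python
from h import *
go((-155,0,17)); pic("s8.png",o=(190,140))
```

```text
t 4.35 tip rack [-164.2   -0.9   17.8] F [-0.16  0.47 -0.67] gap 0.0241
shift mm [-0.9 -9.2  0.7] turn [ 0.12 -0.37  0.09]
```

View pics/s8.png

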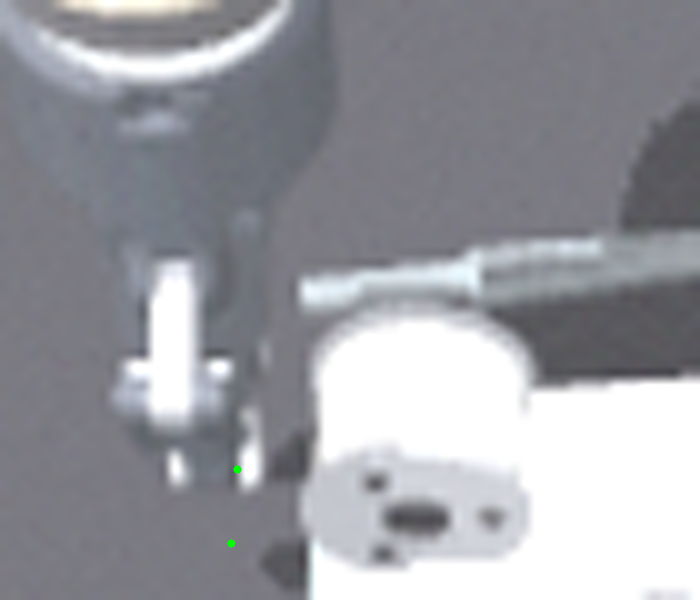

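step_arm(
  steps=[
    [[-0.001, 0, 0.004], [0, 0, 0], 0.28],
    [[-0.001, 0, 0.008], [0, 0, 0], 0.28],
    [[-0.001, -0.002, 0.01], [0, 0, 0], 0.28],
    [[-0.001, -0.005, 0.01], [0, 0, 0], 0.28],
    [[-0.001, -0.007, 0.01], [0, 0, 0], 0.28],
  ],
)

```text
t: 4.82
eef_pos: [0.4986, -0.1135, 0.0348]
eef_rot: [0.001, 0.997, -0.079, 0.002]
wrist_force: [0.2, -0.7, 0.4]
finger_gap: 0.0245
```

Run:
```python
from h import *
go((-155,0,8)); pic("s9.png",o=(190,140))
```

```text
t 4.8167 tip rack [-155.6    0.8    6.8] F [-0.63 -0.27  0.4 ] gap 0.0245
shift mm [ 0.8 -0.6 -1.2] turn [ 0.06 -0.25  0.16]
```

View pics/s9.png

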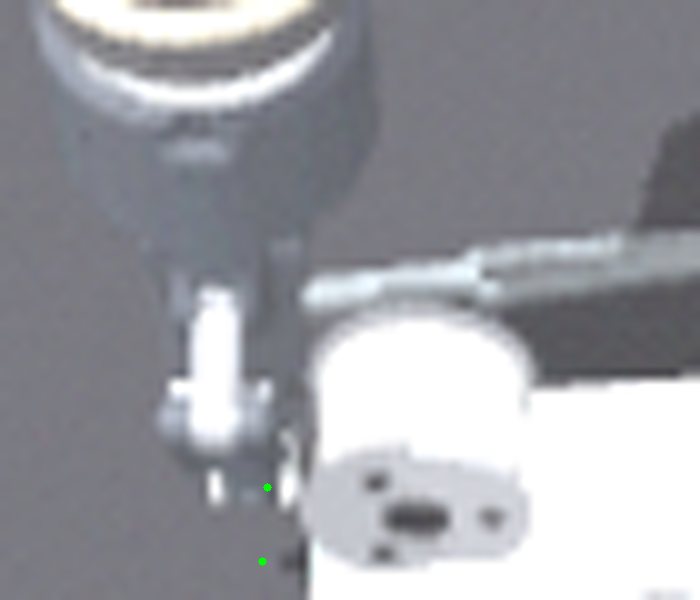

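step_arm(
  steps=[
    [[0, -0.002, 0.003], [0, 0, 0], 0.28],
    [[0, -0.004, 0.004], [0, 0, 0], 0.28],
    [[0, -0.007, 0.0035], [0, 0, 0], 0.28],
    [[0, -0.011, 0.003], [0, 0, 0], 0.28],
    [[0, -0.016, 0.0025], [0, 0, 0], 0.28],
  ],
)

```text
t: 5.28
eef_pos: [0.5015, -0.0974, 0.0327]
eef_rot: [0.001, 0.997, -0.08, 0.002]
wrist_force: [-0.1, -1.0, 0.4]
finger_gap: 0.0241
```

Run:
```python
from h import *
go((-140,0,6)); pic("s10.png",o=(190,140))
```

```text
t 5.2833 tip rack [-139.3    0.6    4.7] F [-1.02 -0.04  0.37] gap 0.0241
shift mm [ 0.6  0.7 -1.3] turn [ 0.07 -0.29  0.15]
```

View pics/s10.png

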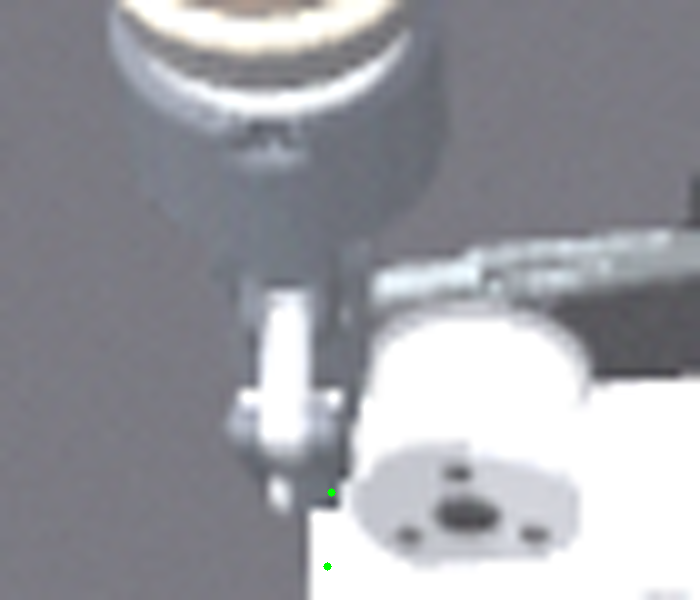

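step_arm(
  steps=[
    [[0, -0.006, -0.001], [0, 0, 0], 0.28],
    [[0, -0.012, -0.002], [0, 0, 0], 0.28],
    [[0, -0.018, -0.003], [0, 0, 0], 0.28],
    [[0, -0.024, -0.004], [0, 0, 0], 0.28],
    [[0, -0.03, -0.005], [0, 0, 0], 0.28],
  ],
)

```text
t: 5.75
eef_pos: [0.5068, -0.0663, 0.0382]
eef_rot: [0.0, 0.997, -0.079, 0.003]
wrist_force: [1.2, -1.6, 1.9]
finger_gap: 0.0238
```

Run:
```python
from h import *
go((-80,0,13)); pic("s11.png",o=(200,140),w=75)
```

```text
t 5.75 tip rack [-107.7    0.3   10.2] F [-1.39 -1.41  1.87] gap 0.0238
shift mm [  0.4 -27.7  -2.8] turn [ 0.02 -0.35  0.2 ]
```

View pics/s11.png

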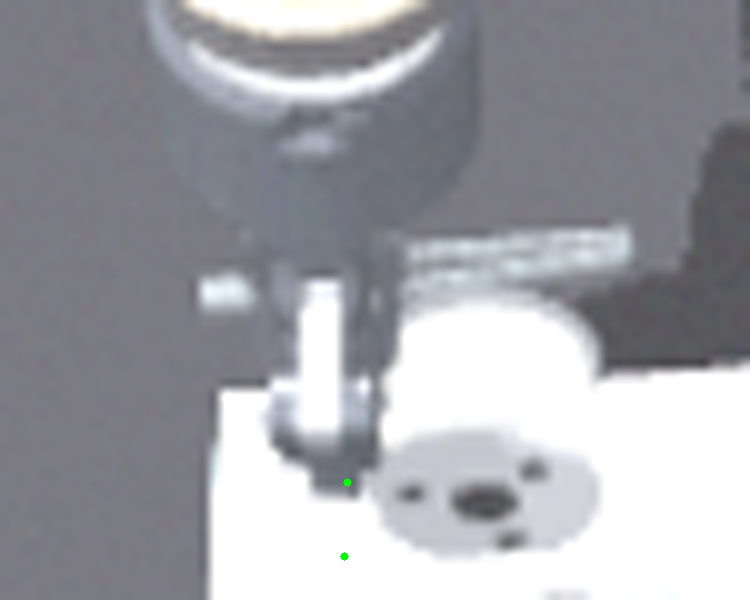

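step_arm(
  steps=[
    [[0, -0.007, -0.001], [0, 0, 0], 0.28],
    [[0, -0.014, -0.002], [0, 0, 0], 0.28],
    [[0, -0.021, -0.003], [0, 0, 0], 0.28],
    [[0, -0.028, -0.004], [0, 0, 0], 0.28],
    [[0, -0.035, -0.0045], [0, 0, 0], 0.28],
  ],
)

```text
t: 6.22
eef_pos: [0.5123, -0.0297, 0.0428]
eef_rot: [-0.0, 0.997, -0.079, 0.003]
wrist_force: [1.0, -2.3, -0.3]
finger_gap: 0.024
```

step_arm(
  steps=[
    [[0, -0.007, -0.001], [0, 0, 0], 0.28],
    [[0, -0.014, -0.002], [0, 0, 0], 0.28],
    [[0, -0.021, -0.003], [0, 0, 0], 0.28],
    [[0, -0.028, -0.004], [0, 0, 0], 0.28],
    [[0, -0.035, -0.0045], [0, 0, 0], 0.28],
  ],
)

```text
t: 6.63
eef_pos: [0.5179, 0.0056, 0.0474]
eef_rot: [-0.0, 0.997, -0.079, 0.003]
wrist_force: [-0.9, -0.6, 0.5]
finger_gap: 0.0243
```

Run:
```python
from h import *
go((0,0,24)); pic("s12.png",o=(220,135),w=75)
```

```text
t 6.6333 tip rack [-35.    1.   19.4] F [-0.72  0.77  0.53] gap 0.0243
shift mm [  1.2 -35.   -4.5] turn [-0.08 -0.31  0.26]
```

View pics/s12.png

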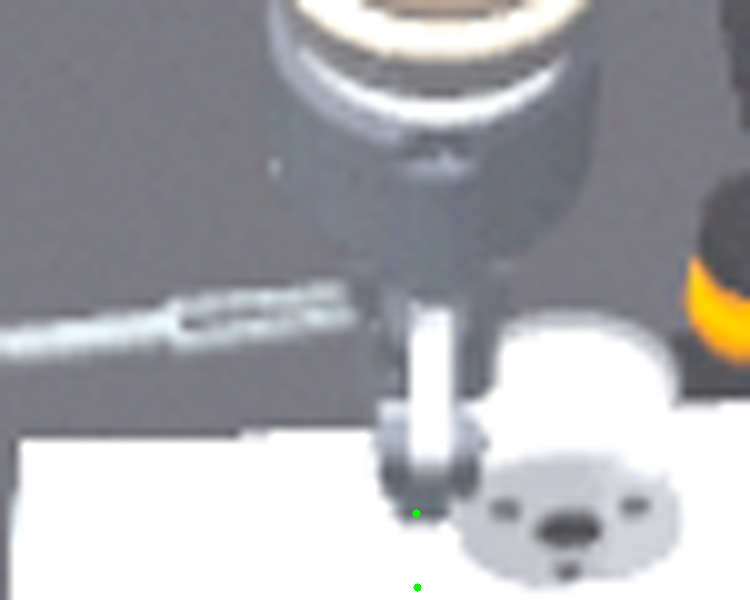

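step_arm(
  steps=[
    [[0, -0.006, -0.001], [0, 0, 0], 0.28],
    [[0, -0.012, -0.0015], [0, 0, 0], 0.28],
    [[0, -0.018, -0.0025], [0, 0, 0], 0.28],
    [[0, -0.024, -0.0035], [0, 0, 0], 0.28],
    [[0, -0.03, -0.004], [0, 0, 0], 0.28],
  ],
)

```text
t: 7.1
eef_pos: [0.5229, 0.0368, 0.0517]
eef_rot: [-0.001, 0.997, -0.078, 0.003]
wrist_force: [0.4, -0.8, 0.2]
finger_gap: 0.024
```

step_arm(
  steps=[
    [[0, -0.003, -0.0005], [0, 0, 0], 0.28],
    [[0, -0.006, -0.001], [0, 0, 0], 0.28],
    [[0, -0.009, -0.001], [0, 0, 0], 0.28],
    [[0, -0.012, -0.0015], [0, 0, 0], 0.28],
    [[0, -0.015, -0.002], [0, 0, 0], 0.28],
  ],
)

```text
t: 7.52
eef_pos: [0.5251, 0.0518, 0.0537]
eef_rot: [-0.001, 0.997, -0.078, 0.003]
wrist_force: [-0.9, -1.1, 0.1]
finger_gap: 0.024
```

Run:
```python
from h import *
go((20,0,26)); pic("s13.png",o=(235,135),w=75)
```

```text
t 7.5167 tip rack [11.8  1.3 25.7] F [-1.21  0.74  0.07] gap 0.024
shift mm [ 1.3 -8.2 -0.3] turn [-0.14 -0.31  0.3 ]
```

View pics/s13.png

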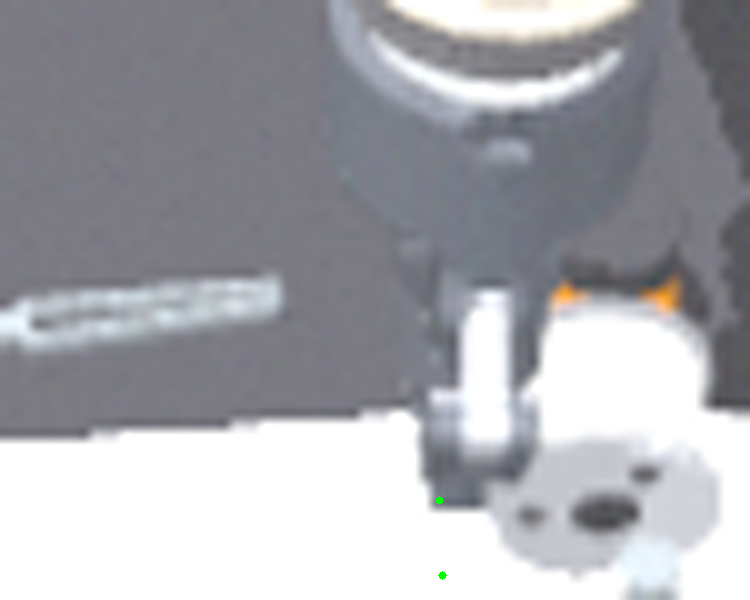

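step_arm(
  steps=[
    [[0.001, -0.002, 0], [0, 0, 0], 0.28],
    [[0.001, -0.004, 0], [0, 0, 0], 0.28],
    [[0.001, -0.006, 0], [0, 0, 0], 0.28],
    [[0.001, -0.008, 0], [0, 0, 0], 0.28],
    [[0.001, -0.01, 0], [0, 0, 0], 0.28],
  ],
)

```text
t: 7.98
eef_pos: [0.5279, 0.0624, 0.0538]
eef_rot: [-0.002, 0.997, -0.078, 0.003]
wrist_force: [-0.4, -0.5, -0.4]
finger_gap: 0.0237
```

Run:
```python
from h import *
go((30,0,26)); pic("s14.png",o=(235,135),w=75)
```

```text
t 7.9833 tip rack [22.6  0.3 25.8] F [-0.57  0.3  -0.38] gap 0.0237
shift mm [ 0.3 -7.3 -0.2] turn [-0.21 -0.31  0.32]
```

View pics/s14.png

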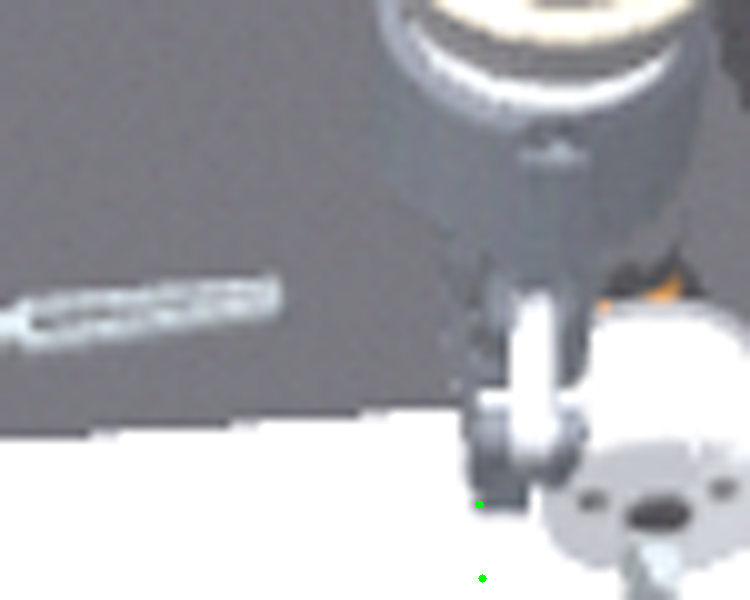

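step_arm(
  steps=[
    [[0, -0.002, 0], [0, 0, 0], 0.28],
    [[0, -0.004, 0], [0, 0, 0], 0.28],
    [[0, -0.006, 0], [0, 0, 0], 0.28],
    [[0, -0.008, 0], [0, 0, 0], 0.28],
    [[0, -0.01, 0], [0, 0, 0], 0.28],
  ],
)

```text
t: 8.45
eef_pos: [0.5296, 0.0727, 0.0539]
eef_rot: [-0.002, 0.997, -0.078, 0.003]
wrist_force: [0.2, -0.1, 0.1]
finger_gap: 0.0241
```

Run:
```python
from h import *
go((40,0,26)); pic("s15.png",o=(250,135),w=90,h=70,f=8)
pic("t15.png",o=(165,160),w=135,h=90,f=5.9,n="top")
```

```text
t 8.45 tip rack [33.1  0.2 25.9] F [-0.05 -0.18  0.09] gap 0.0241
shift mm [ 0.3 -6.9 -0.1] turn [-0.22 -0.32  0.33]
```

View pics/s15.png

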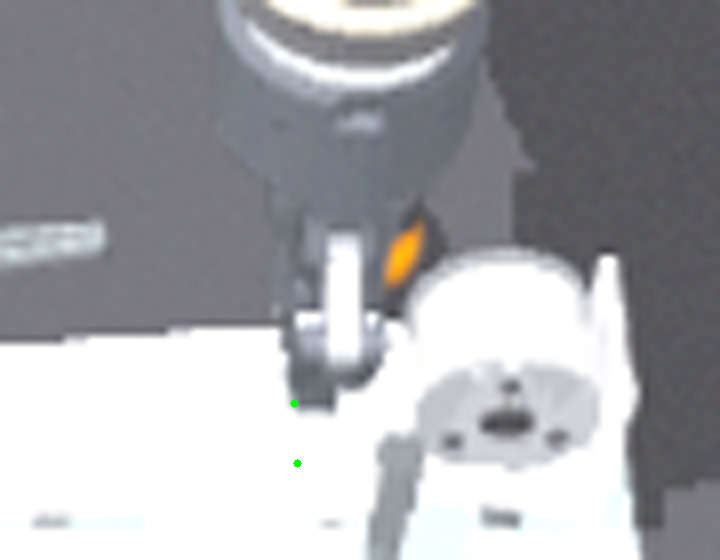

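View pics/t15.png

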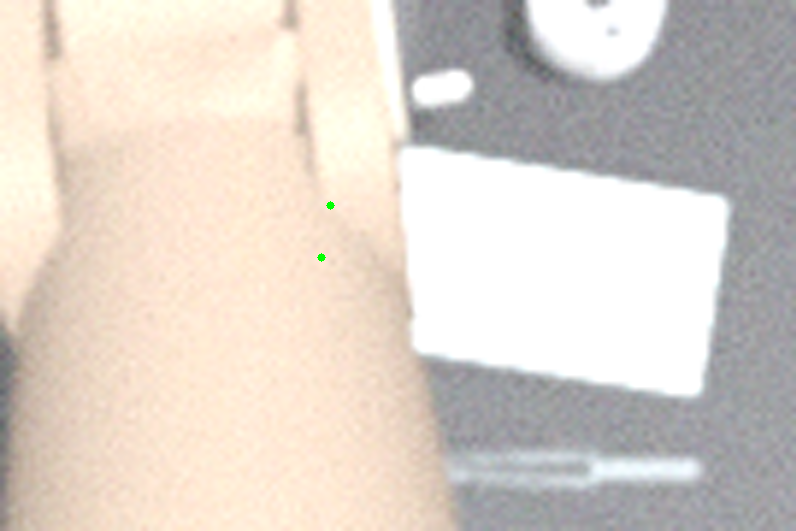

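step_arm(
  steps=[
    [[0, 0.006, -0.012], [0, 0, 0], 0.28],
    [[0, 0.012, -0.03], [0, 0, 0], 0.28],
    [[0, 0.02, -0.055], [0, 0, 0], 0.1],
    [[0.008, 0.025, -0.078], [0, 0, 0], 0],
    [[0.025, 0.028, -0.085], [0, 0, 0], 0],
  ],
)

```text
t: 8.97
eef_pos: [0.5498, 0.0408, 0.1429]
eef_rot: [-0.002, 0.997, -0.078, 0.005]
wrist_force: [1.1, -0.2, 1.2]
finger_gap: 0.0001
```

Run:
```python
from h import *
go((-2,-100,110))
```

```text
t 8.9667 tip rack [  4.8 -24.8 114.9] F [-0.04 -1.09  1.25] gap 0.0001
shift mm [75.1  7.3  5.6] turn [-0.27 -0.55  0.36]
```

step_arm(
  steps=[
    [[0.02, 0.002, 0], [0, 0, 0], 0],
    [[0.04, 0.004, 0], [0, 0, 0], 0],
    [[0.06, 0.006, 0], [0, 0, 0], 0],
    [[0.072, 0.007, 0.01], [0, 0, 0], 0],
    [[0.075, 0.007, 0.03], [0, 0, 0], 0],
  ],
)

```text
t: 9.38
eef_pos: [0.6263, 0.0218, 0.1148]
eef_rot: [-0.002, 0.997, -0.078, 0.007]
wrist_force: [-0.4, 0.4, 0.3]
finger_gap: -0.0002
```

Run:
```python
from h import *
go((-2,-100,36)); pic("s16.png",o=(220,130),w=100,h=75,f=8)
```

```text
t 9.3833 tip rack [  -1.6 -103.4   86.8] F [0.35 0.49 0.31] gap -0.0002
shift mm [-4.1  0.7 50.8] turn [-0.31 -0.82  0.31]
```

View pics/s16.png

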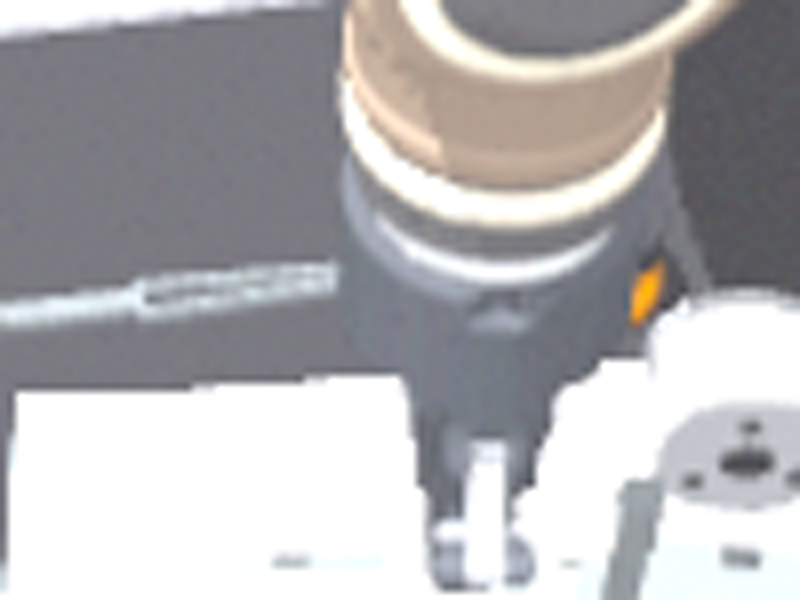

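step_arm(
  steps=[
    [[0, 0, 0.012], [0, 0, 0], 0],
    [[0, 0, 0.026], [0, 0, 0], 0],
    [[0, 0, 0.038], [0, 0, 0], 0],
    [[0, 0, 0.046], [0, 0, 0], 0],
    [[0, 0, 0.05], [0, 0, 0], 0],
  ],
)

```text
t: 9.85
eef_pos: [0.6224, 0.0221, 0.0571]
eef_rot: [-0.002, 0.997, -0.078, 0.002]
wrist_force: [-0.5, -0.3, -0.6]
finger_gap: -0.0001
```

Run:
```python
from h import *
go((-2,-85,36)); pic("s17.png",o=(220,150),w=100,h=75,f=8)
```

```text
t 9.85 tip rack [ -1.9 -99.5  29.1] F [-0.39  0.4  -0.59] gap -0.0001
shift mm [-14.5   0.   -6.9] turn [-0.2  -0.22  0.33]
```

View pics/s17.png

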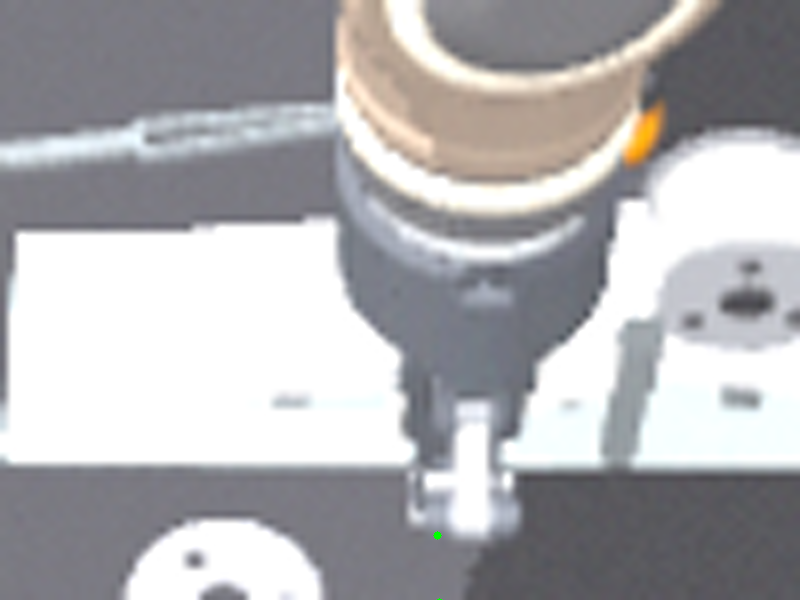

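step_arm(
  steps=[
    [[0, 0, -0.005], [0, 0, 0], 0],
    [[-0.005, 0, -0.006], [0, 0, 0], 0],
    [[-0.012, 0, -0.006], [0, 0, 0], 0],
    [[-0.019, 0, -0.006], [0, 0, 0], 0],
    [[-0.026, 0, -0.006], [0, 0, 0], 0],
  ],
)

```text
t: 10.32
eef_pos: [0.5962, 0.0262, 0.0636]
eef_rot: [-0.002, 0.997, -0.078, 0.003]
wrist_force: [1.0, -0.3, -0.3]
finger_gap: 0.0002
```

Run:
```python
from h import *
go((-2,-60,36)); pic("s18.png",o=(220,150),w=100,h=75,f=8);pic("t18.png",o=(165,160),w=135,h=90,f=5.9,n="top")
```

```text
t 10.3167 tip rack [ -2.  -73.   35.6] F [-0.14 -1.04 -0.33] gap 0.0002
shift mm [-13.   -0.1  -0.4] turn [-0.21 -0.27  0.33]
```

View pics/s18.png

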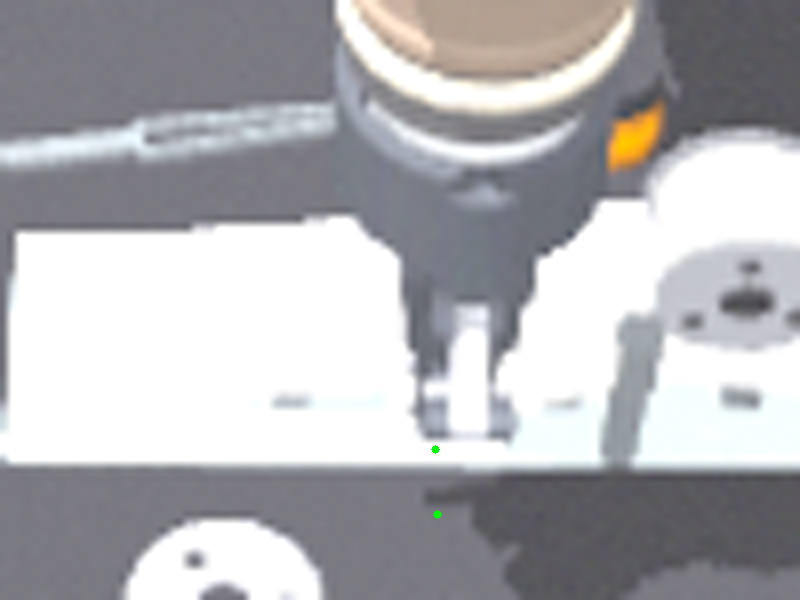

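View pics/t18.png

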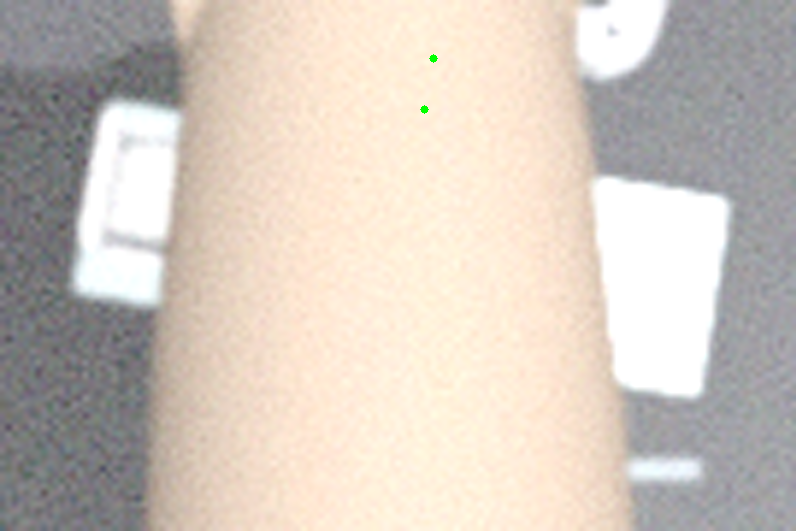

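```bash
sed -i 's/c=255\*np.clip(c\/110,0,1)\*\*.7$/c=255*np.clip(c\/255,0,1)**1.3 if raw else 255*np.clip(c\/110,0,1)**.7/; s/n="scene"):\r\?$/n="scene",raw=1):/' h.py; grep -n "def pic" -A3 h.py
python3 - <<'E'
from h import *
pic("s19.png",o=(220,150),w=100,h=75,f=8,raw=1)
E
```

```text
25:def pic(name,o=(180,140),f=10,w=70,h=60,dy=(-12,12),n="scene",raw=1):
26-    im=manip.camera(n)
27-    c=im[o[1]:o[1]+h,o[0]:o[0]+w].astype(float); c=255*np.clip(c/255,0,1)**1.3 if raw else 255*np.clip(c/110,0,1)**.7
28-    c=cv2.resize(c.astype('uint8'),None,fx=f,fy=f,interpolation=cv2.INTER_CUBIC)
```

View pics/s19.png

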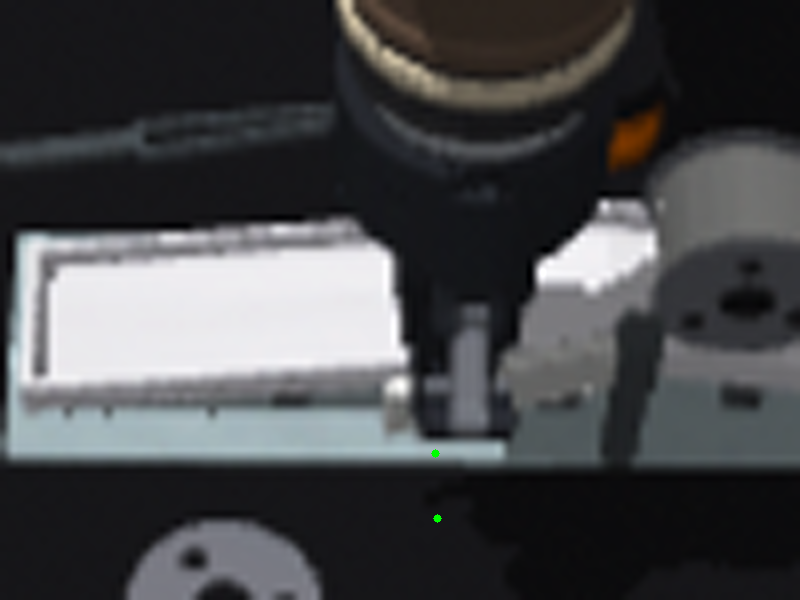

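step_arm(
  steps=[
    [[0, 0, 0.004], [0, 0, 0], 0],
    [[-0.003, 0, 0.006], [0, 0, 0], 0],
    [[-0.006, 0, 0.006], [0, 0, 0], 0],
    [[-0.009, 0, 0.006], [0, 0, 0], 0],
    [[-0.012, 0, 0.006], [0, 0, 0], 0],
  ],
)

```text
t: 10.88
eef_pos: [0.5884, 0.0261, 0.0619]
eef_rot: [0.0, 0.997, -0.078, 0.007]
wrist_force: [0.6, -8.3, 19.4]
finger_gap: 0.0003
```

Run:
```python
from h import *
go((-2,-60,30)); pic("s20.png",o=(220,150),w=100,h=75,f=8)
```

```text
t 10.8833 tip rack [ -3.4 -65.3  33.9] F [-8.13 -1.89 19.38] gap 0.0003
shift mm [-5.3 -1.4  3.8] turn [-0.05 -0.85  0.28]
```

View pics/s20.png

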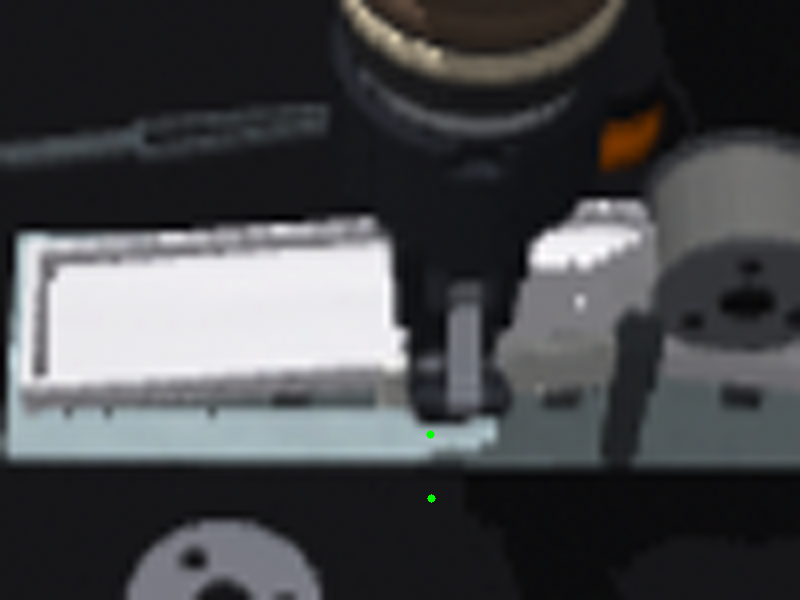

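step_arm(
  steps=[
    [[0, 0, -0.004], [0, 0, 0], 0],
    [[0, 0, -0.008], [0, 0, 0], 0],
    [[0.004, 0, -0.01], [0, 0, 0], 0],
    [[0.008, 0, -0.01], [0, 0, 0], 0],
    [[0.012, 0, -0.01], [0, 0, 0], 0],
  ],
)

```text
t: 11.35
eef_pos: [0.5997, 0.0243, 0.0714]
eef_rot: [0.0, 0.997, -0.078, 0.007]
wrist_force: [-0.4, -0.6, -0.4]
finger_gap: -0.0
```

Run:
```python
from h import *
go((-2,-60,30)); pic("s21.png",o=(220,150),w=100,h=75,f=8)
```

```text
t 11.35 tip rack [ -3.4 -76.8  43.4] F [-0.62  0.32 -0.41] gap -0.0
shift mm [-16.9  -1.5  13.2] turn [-0.04 -0.77  0.28]
```

View pics/s21.png

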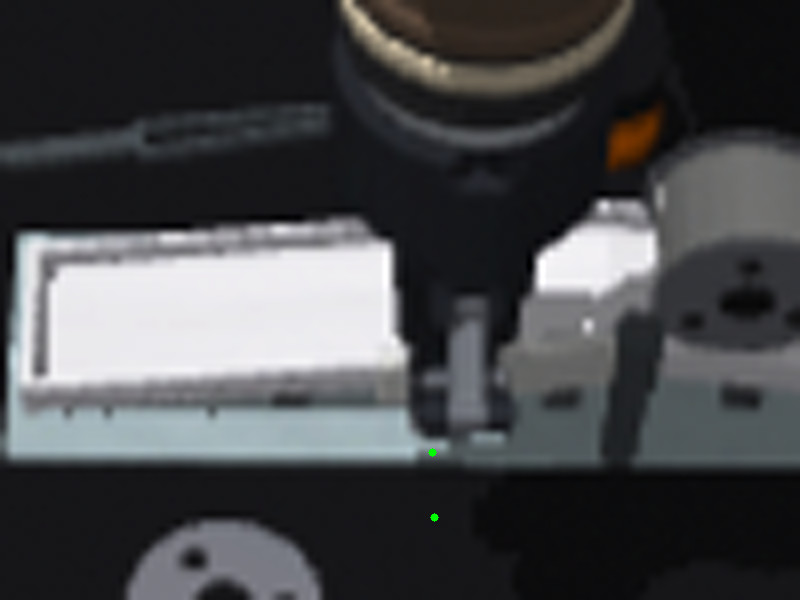

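step_arm(
  steps=[
    [[0.01, 0, -0.01], [0, 0, 0], 0],
    [[0.02, 0.01, -0.03], [0, 0, 0], 0],
    [[0.02, 0.035, -0.05], [0, 0, 0], 0],
    [[0.02, 0.07, -0.06], [0, 0, 0], 0],
    [[0.02, 0.09, -0.06], [0, 0, 0], 0],
  ],
)

```text
t: 11.82
eef_pos: [0.6063, -0.0698, 0.1334]
eef_rot: [0.001, 0.997, -0.078, 0.008]
wrist_force: [0.3, 0.3, 0.6]
finger_gap: 0.0003
```

Run:
```python
from h import *
go((-2,-60,30)); pic("s22.png",o=(190,130),w=130,h=95,f=6)
im=manip.camera("top")
c=im[150:250,160:300]; cv2.imwrite("pics/t22.png",cv2.resize(c,None,fx=5.5,fy=5.5,interpolation=cv2.INTER_CUBIC))
```

```text
t 11.8167 tip rack [-95.2 -98.4 105.4] F [ 0.3  -0.27  0.62] gap 0.0003
shift mm [-39.2 -93.4  74.8] turn [ 0.01 -0.95  0.27]
```

View pics/s22.png

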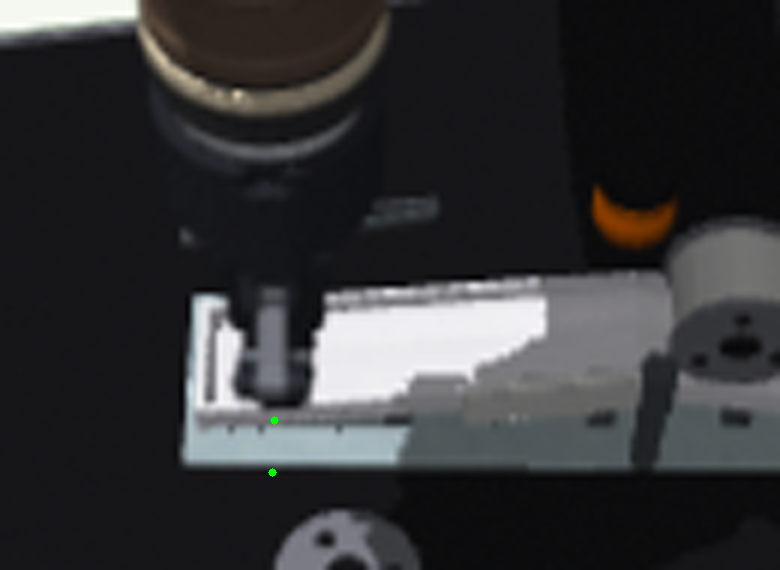

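View pics/t22.png

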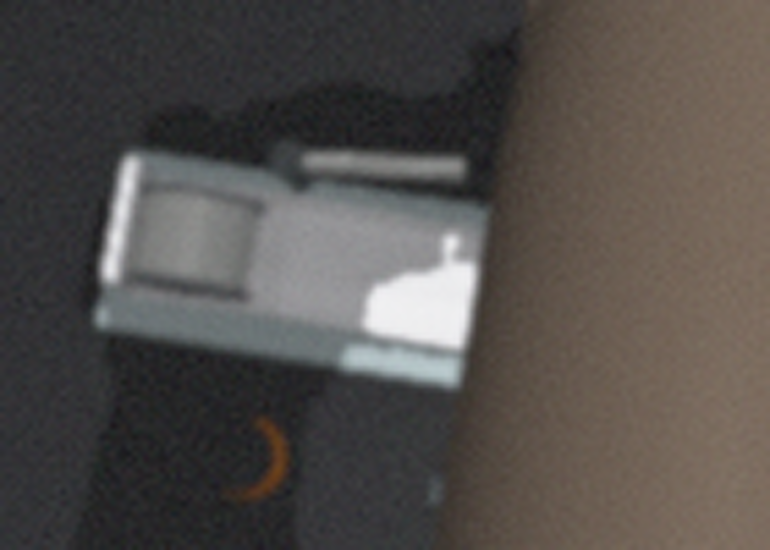

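Run:
```python
from h import *
go((0,-105,55))
a=ray("top",un([(467,168),(285,160)],5.5,(160,150)),.078); r=[rk(p) for p in a]; print(r, np.arctan2(-(r[0]-r[1])[0],(r[0]-r[1])[1]))
```

```text
t 11.9167 tip rack [-96.  -97.4 103.4] F [ 0.24  0.06 -0.76] gap 0.0001
shift mm [  7.1 -96.   48.5] turn [ 0.   -0.79  0.08]
[array([-25.93007658, -51.700784  ,  75.        ]), array([ 58.40365604, -41.6676782 ,  75.        ])] 1.6892088345838772
```

step_arm(
  steps=[
    [[0.002, -0.02, 0], [0, 0, 0], 0],
    [[0.004, -0.05, 0], [0, 0, 0], 0],
    [[0.006, -0.08, 0.005], [0, -0.5, 0], 0],
    [[0.007, -0.096, 0.03], [0, -0.8, 0], 0],
    [[0.007, -0.096, 0.05], [0, -0.8, 0], 0],
  ],
)

```text
t: 12.33
eef_pos: [0.6291, 0.0273, 0.08]
eef_rot: [-0.001, 0.997, -0.078, -0.0]
wrist_force: [-1.2, -0.8, -1.2]
finger_gap: 0.0
```

step_arm(
  steps=[
    [[0, 0, 0.008], [0, 0, 0], 0],
    [[0, 0, 0.02], [0, 0, 0], 0],
    [[0, 0, 0.03], [0, 0, 0], 0],
    [[0, 0, 0.034], [0, 0, 0], 0],
    [[0, 0, 0.034], [0, 0, 0], 0],
  ],
)

```text
t: 12.75
eef_pos: [0.6285, 0.0269, 0.0451]
eef_rot: [-0.001, 0.997, -0.078, -0.001]
wrist_force: [-0.7, -0.3, -0.2]
finger_gap: -0.0
```

Run:
```python
from h import *
go((-2,-100,18)); pic("s23.png",o=(210,140),w=110,h=95,f=6.3)
```

```text
t 12.75 tip rack [   3.8 -104.7   17.1] F [-0.45  0.65 -0.16] gap -0.0
shift mm [-4.8  5.8 -0.9] turn [-0.07  0.1   0.27]
```

View pics/s23.png

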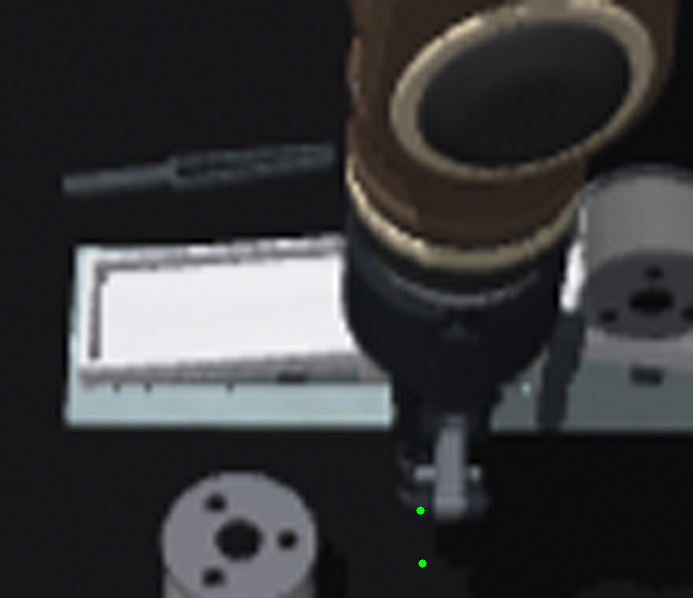

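step_arm(
  steps=[
    [[-0.008, 0, 0], [0, 0, 0], 0],
    [[-0.016, 0, 0], [0, 0, 0], 0],
    [[-0.024, 0, 0], [0, 0, 0], 0],
    [[-0.028, 0, 0], [0, 0, 0], 0],
    [[-0.031, 0, 0], [0, 0, 0], 0],
  ],
)

```text
t: 13.22
eef_pos: [0.5976, 0.0318, 0.0467]
eef_rot: [-0.001, 0.997, -0.078, 0.0]
wrist_force: [0.5, -0.7, 0.2]
finger_gap: 0.0
```

step_arm(
  steps=[
    [[-0.003, 0, 0], [0, 0, 0], 0],
    [[-0.006, 0, 0], [0, 0, 0], 0],
    [[-0.009, 0, 0], [0, 0, 0], 0],
    [[-0.012, 0, 0], [0, 0, 0], 0],
    [[-0.015, 0, 0], [0, 0, 0], 0],
  ],
)

```text
t: 13.63
eef_pos: [0.5827, 0.0341, 0.0467]
eef_rot: [-0.001, 0.997, -0.079, 0.0]
wrist_force: [1.1, -1.0, 0.8]
finger_gap: 0.0004
```

Run:
```python
from h import *
go((-2,-60,18)); pic("s24.png",o=(210,140),w=110,h=95,f=6.3)
```

```text
t 13.6333 tip rack [  3.6 -58.4  18.7] F [-0.81 -1.24  0.78] gap 0.0004
shift mm [1.6 5.6 0.7] turn [-0.09 -0.03  0.26]
```

View pics/s24.png

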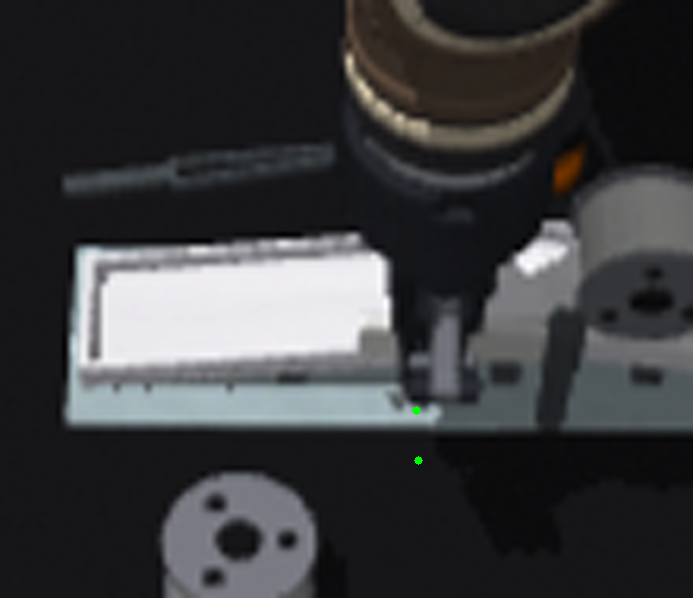

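step_arm(
  steps=[
    [[-0.003, 0.001, 0], [0, 0, 0], 0],
    [[-0.006, 0.002, 0], [0, 0, 0], 0],
    [[-0.01, 0.003, 0], [0, 0, 0], 0],
    [[-0.014, 0.004, 0], [0, 0, 0], 0],
    [[-0.017, 0.004, 0], [0, 0, 0], 0],
  ],
)

```text
t: 14.1
eef_pos: [0.5641, 0.0328, 0.0466]
eef_rot: [-0.001, 0.997, -0.079, -0.0]
wrist_force: [1.4, 0.5, -1.1]
finger_gap: -0.0001
```

step_arm(
  steps=[
    [[-0.003, 0, 0], [0, 0, 0], 0],
    [[-0.006, -0.001, 0], [0, 0, 0], 0],
    [[-0.01, -0.001, 0], [0, 0, 0], 0],
    [[-0.013, -0.002, 0], [0, 0, 0], 0],
    [[-0.016, -0.002, 0], [0, 0, 0], 0],
  ],
)

```text
t: 14.52
eef_pos: [0.5483, 0.0375, 0.0467]
eef_rot: [-0.001, 0.997, -0.078, -0.0]
wrist_force: [0.8, 0.1, 0.2]
finger_gap: 0.0002
```

Run:
```python
from h import *
go((10,-8,18)); pic("s25.png",o=(210,140),w=110,h=75,f=7)
```

```text
t 14.5167 tip rack [  1.4 -23.9  18.7] F [ 0.27 -0.8   0.18] gap 0.0002
shift mm [-15.9  -8.7   0.7] turn [-0.08  0.02  0.27]
```

View pics/s25.png

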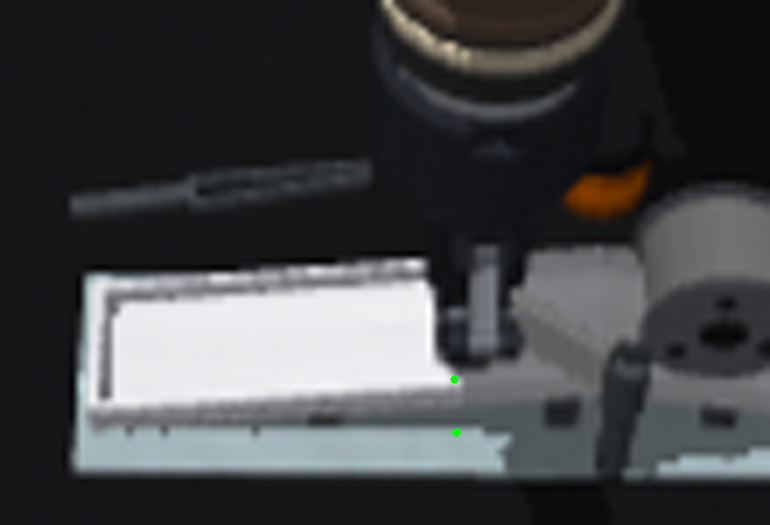

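step_arm(
  steps=[
    [[-0.003, -0.001, 0], [0, 0, 0], 0],
    [[-0.006, -0.003, 0], [0, 0, 0], 0],
    [[-0.01, -0.005, 0], [0, 0, 0], 0],
    [[-0.013, -0.007, 0], [0, 0, 0], 0],
    [[-0.016, -0.009, 0], [0, 0, 0], 0],
  ],
)

```text
t: 14.98
eef_pos: [0.533, 0.0492, 0.0467]
eef_rot: [-0.001, 0.997, -0.078, -0.0]
wrist_force: [0.9, -0.0, 0.3]
finger_gap: -0.0003
```

step_arm(
  steps=[
    [[-0.003, -0.003, 0], [0, 0, 0], 0],
    [[-0.006, -0.006, 0], [0, 0, 0], 0],
    [[-0.009, -0.009, 0], [0, 0, 0], 0],
    [[-0.012, -0.012, 0], [0, 0, 0], 0],
    [[-0.013, -0.014, 0], [0, 0, 0], 0],
  ],
)

```text
t: 15.4
eef_pos: [0.5219, 0.0655, 0.0467]
eef_rot: [-0.001, 0.997, -0.078, -0.001]
wrist_force: [0.7, -0.1, 0.5]
finger_gap: -0.0003
```

Run:
```python
from h import *
go((44,13,18)); pic("s26.png",o=(220,140),w=110,h=75,f=7)
```

```text
t 15.4 tip rack [24.7  6.7 18.7] F [ 0.03 -0.69  0.54] gap -0.0003
shift mm [ -6.2 -19.3   0.7] turn [-0.07  0.07  0.3 ]
```

View pics/s26.png

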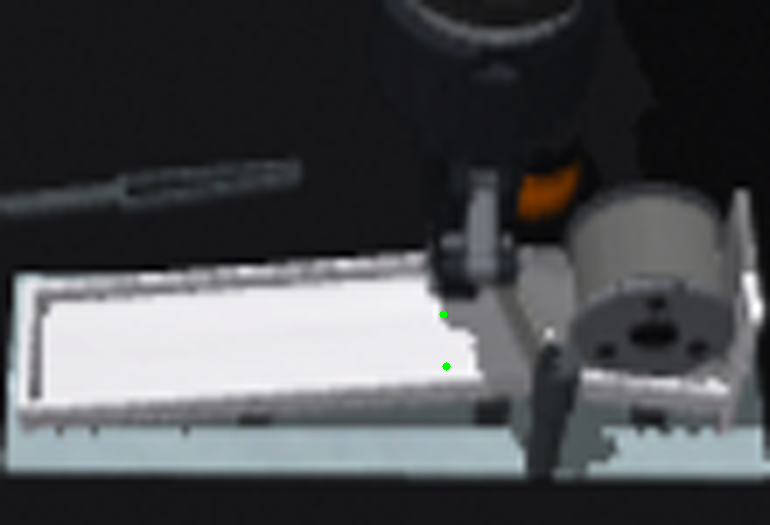

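step_arm(
  steps=[
    [[-0.001, -0.003, 0], [0, 0, 0], 0],
    [[-0.002, -0.006, 0], [0, 0, 0], 0],
    [[-0.003, -0.009, 0], [0, 0, 0], 0],
    [[-0.004, -0.011, 0], [0, 0, 0], 0],
    [[-0.004, -0.013, 0], [0, 0, 0], 0],
  ],
)

```text
t: 15.87
eef_pos: [0.5197, 0.0794, 0.0466]
eef_rot: [-0.001, 0.997, -0.078, -0.001]
wrist_force: [-1.0, -0.1, 0.2]
finger_gap: -0.0003
```

step_arm(
  steps=[
    [[0, -0.001, 0], [0, 0, 0], 0],
    [[-0.001, -0.002, 0], [0, 0, 0], 0],
    [[-0.001, -0.003, 0], [0, 0, 0], 0],
    [[-0.001, -0.004, 0], [0, 0, 0], 0],
    [[-0.001, -0.005, 0], [0, 0, 0], 0],
  ],
)

```text
t: 16.28
eef_pos: [0.5194, 0.0846, 0.0466]
eef_rot: [-0.001, 0.997, -0.078, -0.001]
wrist_force: [-1.0, 0.1, -0.2]
finger_gap: 0.0002
```

Run:
```python
from h import *
go((44,13,18)); pic("s27.png",o=(220,140),w=110,h=75,f=7)
```

```text
t 16.2833 tip rack [43.1 12.2 18.6] F [-0.1   0.97 -0.16] gap 0.0002
shift mm [-0.8 -0.9  0.6] turn [-0.08  0.12  0.32]
```

View pics/s27.png

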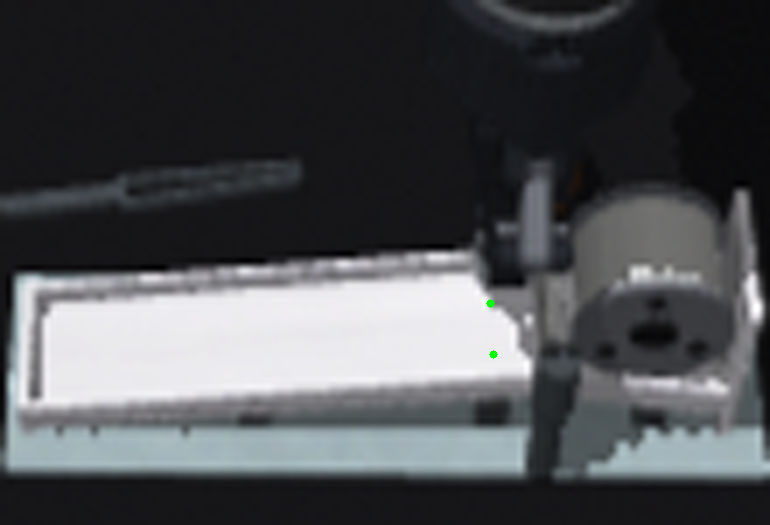

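step_arm(
  steps=[
    [[0, -0.001, 0], [0, 0, 0], 0],
    [[0, -0.0015, 0], [0, 0, 0], 0],
    [[0, -0.002, 0], [0, 0, 0], 0],
    [[0, -0.0025, 0], [0, 0, 0], 0],
    [[0, -0.003, 0], [0, 0, 0], 0],
  ],
)

```text
t: 16.75
eef_pos: [0.5196, 0.0863, 0.0465]
eef_rot: [0.001, 0.997, -0.078, -0.001]
wrist_force: [-1.9, -7.9, 2.4]
finger_gap: -0.0001
```

Run:
```python
from h import *
go((44,13,18))
```

```text
t 16.75 tip rack [44.9 12.3 18.5] F [-8.15  0.6   2.37] gap -0.0001
shift mm [-0.7  0.9  0.5] turn [0.09 0.11 0.28]
```

Contact at the keeper's stop now reads 8 N. I'll back off downhill, raise the arm and check.

step_arm(
  steps=[
    [[0, 0.006, 0], [0, 0, 0], 0],
    [[0, 0.014, 0], [0, 0, 0], 0],
    [[0, 0.02, -0.01], [0, 0, 0], 0],
    [[0, 0.03, -0.03], [0, 0, 0], 0],
    [[0, 0.04, -0.055], [0, 0, 0], 0],
  ],
)

```text
t: 17.17
eef_pos: [0.5122, 0.0463, 0.1014]
eef_rot: [0.001, 0.997, -0.078, -0.002]
wrist_force: [-0.3, -0.2, 0.1]
finger_gap: -0.0002
```

step_arm(
  steps=[
    [[0, 0.03, -0.03], [0, 0, 0], 0],
    [[0, 0.065, -0.05], [0, 0, 0], 0],
    [[0, 0.1, -0.06], [0, 0, 0], 0],
    [[0, 0.14, -0.07], [0, 0, 0], 0],
    [[0, 0.17, -0.07], [0, 0, 0], 0],
  ],
)

```text
t: 17.58
eef_pos: [0.4864, -0.1244, 0.1753]
eef_rot: [0.001, 0.997, -0.079, 0.0]
wrist_force: [0.6, 0.2, -0.1]
finger_gap: -0.0002
```

Run:
```python
from h import *
go((44,13,18)); pic("s28.png",o=(205,130),w=135,h=100,f=5.7,dy=())
pic("t28.png",o=(165,130),w=135,h=120,f=5,dy=(),n="top")
```

```text
t 17.5833 tip rack [-168.4   11.1  147.3] F [ 0.32 -0.59 -0.09] gap -0.0002
shift mm [  -1.  -212.7  128.8] turn [ 0.13 -0.02  0.24]
```

View pics/s28.png

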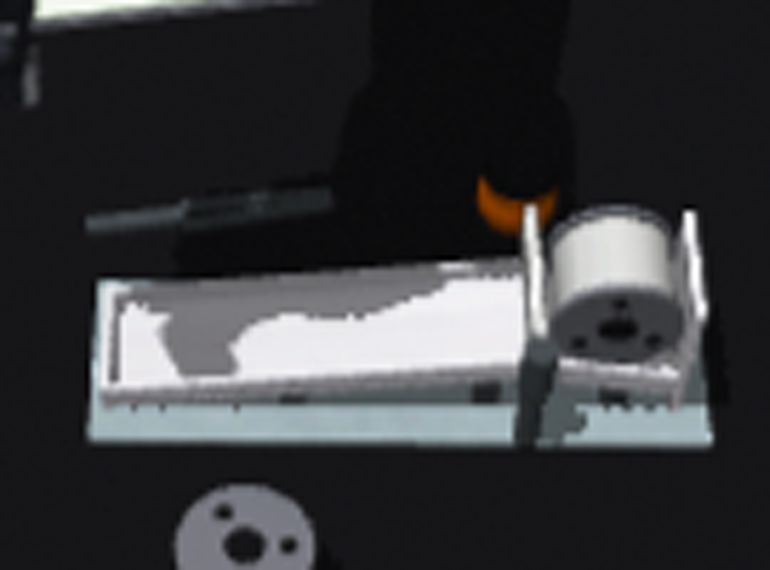

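View pics/t28.png

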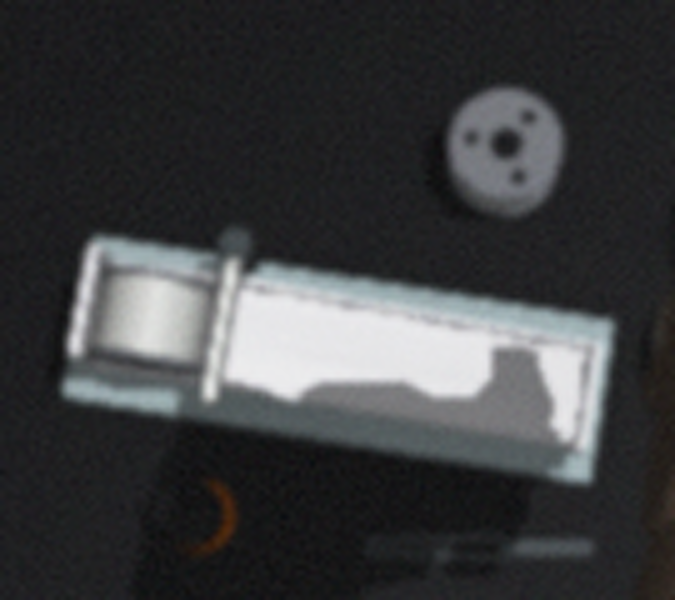

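Run:
```python
from h import *
im=cv2.imread("pics/t28.png")
a=[rk(p) for p in ray("top",un([(236,242),(231,260),(210,397)],5,(165,130)),.078)]
print(a); d=a[2]-a[1]; print(np.arctan2(-d[0],d[1])); d=a[2]-np.array([58,-42,75]); print(np.arctan2(-d[0],d[1]))
b=[rk(p) for p in ray("top",un([(97,240),(78,357)],5,(165,130)),.088)]; d=b[1]-b[0]; print("stop",b,np.arctan2(-d[0],d[1]))
print("spare",ray("top",un([(507,140)],5,(165,130)),.049))
```

```text
[array([ 57.72817513, -43.57862772,  75.        ]), array([ 58.60456076, -33.94198554,  75.        ]), array([56.67407881, 37.14654575, 75.        ])]
0.027149352818152218
0.016751169074555657
stop [array([126.21495503, -31.52628177,  85.        ]), array([124.4997788,  28.8021888,  85.       ])] 0.0284229703859738
spare [[ 0.6373943  -0.05056433  0.049     ]]
```

Run:
```python
from h import *
a=cv2.imread("pics/top0.png"); b=manip.camera("top"); s0=cv2.imread("pics/scene0.png"); s1=manip.camera("scene")
def m(A,B,box):
    x,y,w,h=box; t=A[y:y+h,x:x+w]; S=B[y-6:y+h+6,x-6:x+w+6]; r=cv2.matchTemplate(S,t,cv2.TM_CCOEFF_NORMED); _,v,_,p=cv2.minMaxLoc(r); return round(v,3),(p[0]-6,p[1]-6)
print("spare top",m(a,b,(248,142,36,36)),"scene",m(s0,s1,(230,208,40,40)))
print("jar scene",m(s0,s1,(284,152,24,24)),"tweez",m(s0,s1,(215,158,52,14)))
print("board",m(a,b,(100,120,45,55)),"cup",m(a,b,(365,120,32,32)))
print(cur()[0]["t"])
print(manip.close_job())
```

```text
spare top (0.996, (0, 0)) scene (1.0, (0, 0))
jar scene (0.383, (0, 0)) tweez (0.732, (0, 0))
board (0.996, (0, 0)) cup (0.423, (0, 0))
17.7833
the job is handed in; nothing more can be done
None
```

I pushed the reel slowly up the gutter with the fingertips and over the crest. It rolled the last stretch on its own and settled against the end stop. I then swung the keeper from about 1.9 rad, past the crest and across the gutter, until it pressed on its stop at about 8 N. After that I backed the arm clear and handed in at about 18 s.

**Final checks:**
- **Reel:** both cameras show it sitting between the end stop and the keeper.
- **Keeper:** it measures 0.02–0.03 rad, parallel to the end-stop plate, which measured 0.028 rad, so it reads as fully shut.
- **Other items:** image matching found no movement in the spare reel or the board (scores above 0.99). The jar, tweezers and cup also showed no shift, but their scores were poor (0.38–0.73), probably because of the arm and its shadow, so those three matches are weak. I did not check the screwdriver or the probe.

**What disagreed or went wrong:**
- **Fingertip height:** the fingertips appeared about 25–40 mm higher than the stated tool offset in the pictures and in contact. I went by the pictures instead.
- **Keeper contact:** because of that offset, my first try at the keeper landed the fingertips on its top edge at about 19 N. I lifted off, went lower, and the second push went cleanly.

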